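# Set rest posts in rising order along a straightedge

## Task

Set up the rests for tacking a sloping panel: stand the four steel posts upright, each wholly inside its own painted circle along the straightedge, rising in height from the shortest in the red circle at one end, through the two inner circles, to the tallest in the yellow circle at the other end. One of the posts is still in the T-slot bar, whose lips hold its foot down, so slide it out through the bar's open end. Do not knock any post over or push the straightedge out of place, and let go of everything at the end.

Things in the scene. Friction and masses are not known exactly. Their poses are not given: they have to be found in the camera images.
- post_65: Steel rest post, 65 mm tall, loose, round about z. Dark foot: disc 44 mm diameter, 8 mm thick, ground and oiled, so it slides easily. Above it a bright plain stem 26 mm in diameter, ending in a 10 mm brass rest button (26 mm wide, its last 4 mm tapering to 16 mm). About 0.3 kg. Origin: centre of the underside of the foot, z up along the stem.
- post_85: Steel rest post, 85 mm tall, loose, round about z. Dark foot: disc 44 mm diameter, 8 mm thick, ground and oiled, so it slides easily. Above it a bright plain stem 26 mm in diameter, ending in a 10 mm brass rest button (26 mm wide, its last 4 mm tapering to 16 mm). About 0.38 kg. Origin: centre of the underside of the foot, z up along the stem.
- post_105: Steel rest post, 105 mm tall, loose, round about z. Dark foot: disc 44 mm diameter, 8 mm thick, ground and oiled, so it slides easily. Above it a bright plain stem 26 mm in diameter, ending in a 10 mm brass rest button (26 mm wide, its last 4 mm tapering to 16 mm). About 0.46 kg. Origin: centre of the underside of the foot, z up along the stem.
- post_125: Steel rest post, 125 mm tall, loose, round about z. Dark foot: disc 44 mm diameter, 8 mm thick, ground and oiled, so it slides easily. Above it a bright plain stem 26 mm in diameter, ending in a 10 mm brass rest button (26 mm wide, its last 4 mm tapering to 16 mm). About 0.54 kg. Origin: centre of the underside of the foot, z up along the stem.
- mark_red: Circle drawn on the table top with red paint marker, line 4 mm wide, 66 mm inside diameter, with a small centre cross. Flat (no height), fixed. Origin: its centre, on the table surface. It is at one end of the row of four circles (either end, it changes from start to start). The four lie in a straight line, 85 mm apart from centre to centre.
- mark_in_a: Circle drawn on the table top with yellow paint marker, line 4 mm wide, 66 mm inside diameter, with a small centre cross. Flat (no height), fixed. Origin: its centre, on the table surface. One of the two inner circles of the row; either this one or mark_in_b is next to the red one.
- mark_in_b: Circle drawn on the table top with yellow paint marker, line 4 mm wide, 66 mm inside diameter, with a small centre cross. Flat (no height), fixed. Origin: its centre, on the table surface. The other inner circle of the row.
- mark_end: Circle drawn on the table top with yellow paint marker, line 4 mm wide, 66 mm inside diameter, with a small centre cross. Flat (no height), fixed. Origin: its centre, on the table surface. The end of the row away from the red circle, 255 mm from it.
- tbar: Fixed T-slot bar, 150 x 84 mm, 19 mm high. Slot: 52 mm wide, 13 mm high, floored by the table; lips above it leave a 34 mm gap: a post's foot slides out but cannot lift, and jams if tilted. Origin: centre of the open mouth, on the table; x runs along the slot inwards. Any one post starts 40-60 mm inside; free once its centre is 25 mm outside. A bolt 34 mm high fills it from 100 mm in.
- straightedge: Loose aluminium straightedge with a green strip, 400 mm long (its y), 50 mm wide (its x), 10 mm high, 0.9 kg, lying flat. Origin: centre of its underside. The line of the circles runs parallel to it, 70 mm from its centre line on its -x side, the robot's side.
There are look-alikes about, which are no part of the job. Leave any orange look-alike of the post_65 alone.

How it is judged (in metres and radians):
At the end, for the whole second after the job is handed in: All four posts stand upright (0.1 rad) on the table, released and still, centres within 12 mm of their circles' centres: 65 mm post in red, 85 mm in the circle beside it, 105 mm in the next, 125 mm in the far end one. The straightedge is within 10 mm of its first place (horizontal distance between post_65 and mark_red below 0.012 m and ((horizontal distance between post_85 and mark_in_a below 0.012 m and horizontal distance between mark_in_a and mark_red below 0.12 m) or (horizontal distance between post_85 and mark_in_b below 0.012 m and horizontal distance between mark_in_b and mark_red below 0.12 m)) and ((horizontal distance between post_105 and mark_in_a below 0.012 m and horizontal distance between mark_in_a and mark_end below 0.12 m) or (horizontal distance between post_105 and mark_in_b below 0.012 m and horizontal distance between mark_in_b and mark_end below 0.12 m)) and horizontal distance between post_125 and mark_end below 0.012 m and angle between each of post_65, post_85, post_105, post_125's own z axis and vertical below 0.1 rad and height (world z) of each of post_65, post_85, post_105, post_125 below 0.004 m and linear speed of each of post_65, post_85, post_105, post_125 below 0.01 m/s and distance of straightedge from where it was at the start of the episode below 0.01 m); the robot touches nothing.
It fails at once if a post is knocked over (tilted more than 0.6 rad) (angle between any of post_65, post_85, post_105, post_125's own z axis and vertical above 0.6 rad).
It fails at once if the straightedge is pushed more than 10 mm (distance of straightedge from where it was at the start of the episode above 0.01 m).
It also fails if it takes over 115 s, if anything falls off the work surface, if the arm or the gripper's body presses on something with over 40 N, if the wrist force passes 120 N, or if a joint passes its speed limit or range.

## Robot

A 6-joint arm with a two-finger parallel gripper is mounted at the origin on the work surface. World frame = base frame: x ahead of the robot, y to its left, z up, the work surface at z = 0. Lengths are in mm, angles in rad, forces in N, time in s.
With the tool pointing down it reaches from about 300 to 750 mm from the base axis. Payload 8.5 kg.
Tool frame: the origin (TCP) lies between the finger pads; the fingertips stand nose_length ahead of it and the grasp point (between the pads) lies 6 mm ahead of it (nose_length is the distance from the TCP to the fingertips, in mm); z points along the fingers, y is the direction in which the jaws open and shut (so a half turn about z gives the same grasp; the last joint's range is limited). The gripper opens to 88 mm and grips with 3 to 60 N. Pads are 18 mm wide; open, the fingers measure 123 mm over their backs; the gripper's body (75 mm by 187 mm) begins 45 mm behind the grasp point.
Start: joints at [0.961, 0.381, 1.297, -0, 1.464, -0.215], TCP at [211.533, 507.675, 235.348] pointing down, gripper open.
Joint ranges: [-3.11, 3.11], [-0.89, 2.33], [0.22, 2.48], [-1.42, 4.56], [0.17, 2.85], [-2.88, 2.88]. Speed limits (rad/s): [2.39, 2.39, 3.14, 3.14, 3.14, 3.14].

## Interface

Orientations are given as a unit quaternion [w, x, y, z].
In Python, from cell import * gives the robot as it stands.
- The arm moves only by the shell command python3 -m crank 'ROWS' [FORCE]. ROWS is JSON, a list of rows, each an object with "fingers": the closure, from -1 (fully open) to 1 (shut); "delta_pos": the shift along the tool's x, y, z in mm, a list of three; "delta_rot": the turn, a rotation vector about the tool's x, y, z in degrees, a list of three. In form: [{"fingers": fingers, "delta_pos": [dx, dy, dz], "delta_rot": [ax, ay, az]}, ...]. A call has 1 to 20 rows; each row shifts and turns the commanded pose from where the row before left it, along the tool's axes as they then stand; what a row does not reach is not made up. A row lasts 1/8 s, in which the tool goes at most 62.5 mm and 10.7 degrees, less where a joint would pass 70% of its speed; a pose out of reach is approached as far as the arm can. A call with a gripper value outside its range is refused whole. The fingers move at their own pace and stop on an object; FORCE is the grip in N (left out, the last holds). Time passes only in rows, so rows that do not move let the fingers close. It gives the time, the measured TCP pose, the force and the opening at its end, in the units of the state.
- read_state(): the state, without advancing time (a new reading comes with each control period).
- grab_frame(name): name is "scene" or "side" or "wrist"; returns (picture, depth): 384x512x3 uint8, red, green, blue; 384x512 float32, mm along the optical axis (not along the pixel's ray), 0 where there is no reading.
- get_calibration(name): a dict with "mtx" (3x3 intrinsics, pixels), "D" ([k1, k2, p1, p2, k3] as OpenCV has them; the pictures are not rectified), "origin" and "rotation" of the camera in the world; the wrist camera has in their place "tool_from_camera" (4x4, takes a point from camera to tool coordinates, whose origin is the TCP and whose axes are the flange's). Camera axes: x right, y down, z forward; pixel columns grow to the right and rows downward; lengths in mm; the calibration is good to about 2 mm. A picture is of the moment at which its call begins: read the wrist's pose just before it. get_calibration takes no time and is no camera call.
- close_job(): hands the job in, once; it reports no verdict.
The state is a dict: "time": time; "qpos": joint angles; "joint_velocities": joint speeds; "joint_torque": joint torques, N m; "tcp_pos": TCP position; "tcp_rot": TCP orientation; "contact_force": force on the tool from outside, world axes, zero at the start; "wrist_torque": the same for the moment, N m; "grip_width": finger opening in mm.
Only numpy, scipy, OpenCV 4.12 (cv2) and the standard library are available. Lean on these libraries where they do the work, as an engineer would, in place of code of your own. Each camera call takes 0.05 s, during which the arm holds its last target.

## Working session

There is one attempt and no reset: what is moved stays moved. The work goes in short steps, Python scripts to look and compute and a shell command to move; the robot and the scene stay as the last step left them, time stands still between calls to the robot, and variables do not carry over. Pictures are saved under pics/ and viewed, and the job is handed in when it is done.

```bash
ls; mkdir -p pics
python3 - <<'E'
from cell import *
import cv2,numpy as np
s=read_state();print(s)
for n in("scene","side"):
    p,d=grab_frame(n);cv2.imwrite(f"pics/{n}0.png",cv2.cvtColor(p,cv2.COLOR_RGB2BGR));np.save(f"pics/{n}0.npy",d)
for n in("scene","side","wrist"):print(n,get_calibration(n))
E
```

```text
pics
{'time': 0.0, 'qpos': array([ 9.60733648e-01,  3.81197732e-01,  1.29821691e+00,  2.55616912e-05,
        1.46357482e+00, -2.15325103e-01]), 'joint_velocities': array([ 0.00184901,  0.00068299, -0.00142276,  0.00115338,  0.00116752,
        0.0003732 ]), 'joint_torque': array([-2.58342588e-04, -4.37934315e+01, -2.24557078e+01,  7.13024754e-02,
        3.52350133e-02, -9.58169608e-05]), 'tcp_pos': array([211.36579933, 507.47923351, 234.75162296]), 'tcp_rot': array([-2.91754972e-04,  1.96091185e-01,  9.80585417e-01, -6.34673283e-04]), 'contact_force': array([0.8004984 , 0.79668818, 0.49663625]), 'wrist_torque': array([-0.01544881, -0.01892437,  0.01267064]), 'grip_width': 88.34178540975753}
scene {'mtx': array([[404.27214055,   0.        , 252.22214608],
       [  0.        , 404.27214055, 190.75917748],
       [  0.        ,   0.        ,   1.        ]]), 'D': array([-0.08438418,  0.        ,  0.        ,  0.        ,  0.        ]), 'origin': array([1182.11225113,  -14.47128256,  943.12972659]), 'rotation': array([-0.20834591,  0.69218354,  0.66023088, -0.20388505])}
side {'mtx': 
[... 275 characters left out ...]
  602.4190795 ]), 'rotation': array([-0.43843093,  0.88130248, -0.16143953,  0.07086278])}
wrist {'mtx': array([[265.03490037,   0.        , 256.22650497],
       [  0.        , 265.03490037, 190.74368723],
       [  0.        ,   0.        ,   1.        ]]), 'D': array([-0.00215077,  0.        ,  0.        ,  0.        ,  0.        ]), 'tool_from_camera': array([[-3.99260121e-04, -9.63791024e-01, -2.66658402e-01,
         6.75656899e+01],
       [ 9.99999558e-01, -1.57926231e-04, -9.26473940e-04,
        -2.34281890e-01],
       [ 8.50814911e-04, -2.66658654e-01,  9.63790661e-01,
        -1.49473442e+02],
       [ 0.00000000e+00,  0.00000000e+00,  0.00000000e+00,
         1.00000000e+00]])}
```

View pics/scene0.png

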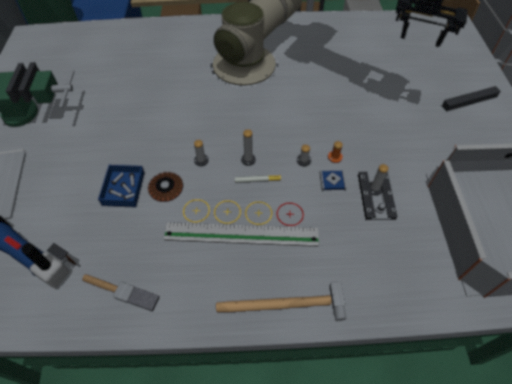

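View pics/side0.png

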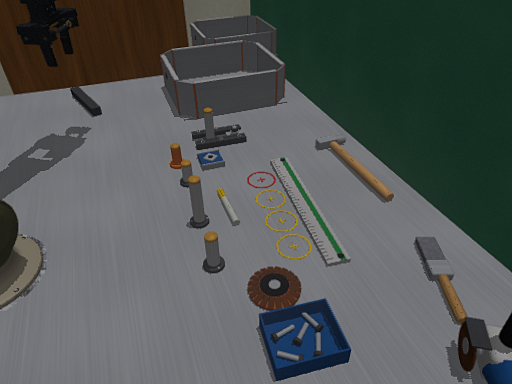

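```bash
cat > h.py <<'E'
from cell import *
import cv2,numpy as np
from scipy.spatial.transform import Rotation as R
def q2R(q): return R.from_quat([q[1],q[2],q[3],q[0]]).as_matrix()
def cam(n,s=None):
    c=get_calibration(n)
    if n=="wrist":
        T=c["tool_from_camera"];Rt=q2R(s["tcp_rot"]);return c["mtx"],c["D"],Rt@T[:3,:3],Rt@T[:3,3]+s["tcp_pos"]
    return c["mtx"],c["D"],q2R(c["rotation"]),np.array(c["origin"])
def rays(C,uv):
    m=cv2.undistortPoints(np.array(uv,float).reshape(-1,1,2),C[0],C[1]).reshape(-1,2)
    return np.c_[m,np.ones(len(m))]@C[2].T
def onplane(C,uv,z=0):
    r=rays(C,uv);return C[3]+r*((z-C[3][2])/r[:,2])[:,None]
def cloud(C,d):
    v,u=np.mgrid[:384,:512];r=rays(C,np.c_[u.ravel(),v.ravel()])
    P=(C[3]+r*d.ravel()[:,None]).reshape(384,512,3);P[d==0]=np.nan;return P
def proj(C,P):
    p=(np.atleast_2d(P)-C[3])@C[2]
    return cv2.projectPoints(p.reshape(-1,1,3),np.zeros(3),np.zeros(3),C[0],C[1])[0].reshape(-1,2)
E
python3 - <<'E'
from h import *
for n,(u0,u1,v0,v1) in (("scene",(140,420,115,255)),("side",(150,360,90,280))):
    C=cam(n);d=np.load(f"pics/{n}0.npy");P=cloud(C,d)
    im=cv2.imread(f"pics/{n}0.png")
    cv2.imwrite(f"pics/{n}0c.png",cv2.resize(im[v0:v1,u0:u1],None,fx=2.8,fy=2.8,interpolation=3))
    hsv=cv2.cvtColor(im,cv2.COLOR_BGR2HSV)
    # tall clusters
    M=((P[...,2]>22)&(P[...,2]<150)&(P[...,0]>250)&(P[...,0]<760)&(abs(P[...,1])<420)).astype(np.uint8)
    k,l,st,ce=cv2.connectedComponentsWithStats(M)
    for i in range(1,k):
        if st[i,4]<40: continue
        q=P[l==i];top=np.nanpercentile(q[:,2],98);t=q[q[:,2]>top-5]
        print(n,ce[i].round(),st[i,4],"top",top.round(1),"xy top",t[:,:2].mean(0).round(1),"mean",q[:,:2].mean(0).round(1))
    for name,lo,hi in(("yel",(20,120,100),(35,255,255)),("red",(170,90,80),(180,255,255)),("green",(50,90,50),(85,255,200))):
        M=cv2.inRange(hsv,lo,hi)
        M[abs(np.nan_to_num(P[...,2],nan=99))>15]=0
        M=cv2.dilate(M,np.ones((3,3)))
        k,l,st,ce=cv2.connectedComponentsWithStats(M)
        for i in range(1,k):
            if st[i,4]<60: continue
            q=onplane(C,ce[i:i+1])[0];ok=np.argwhere(l==i)[:,::-1];W=onplane(C,ok)
            if abs(q[1])>400 or not 250<q[0]<760:continue
            print(n,name,ce[i].round(),st[i],"mid",((W.min(0)+W.max(0))/2)[:2].round(1),"ext",(W.max(0)-W.min(0))[:2].round())
E
```

```text
scene [248. 143.] 265 top 127.8 xy top [440.2   1.2] mean [4.463e+02 4.000e-01]
scene [199. 149.] 175 top 88.3 xy top [ 435.6 -139. ] mean [ 440.5 -137.9]
scene [336. 148.] 125 top 67.5 xy top [443.3 255.1] mean [446.9 254.1]
scene [305. 151.] 129 top 68.1 xy top [451.  163.7] mean [455.4 162.9]
scene [120. 184.] 426 top 38.9 xy top [ 531.9 -357. ] mean [ 527.4 -359.8]
scene [380. 176.] 237 top 107.3 xy top [562.7 351.2] mean [565.1 350.7]
scene [381. 207.] 59 top 36.6 xy top [635.6 347.2] mean [637.8 346.8]
scene green [241. 236.] [169 232 144  10 682] mid [691.5 -30.9] ext [ 44. 375.]
side [214. 124.] 379 top 107.5 xy top [559.2 346.4] mean [575.  350.5]
side [232. 136.] 73 top 26.3 xy top [617.5 316.4] mean [617.5 316.4]
side [176. 151.] 168 top 68.4 xy top [440.8 252.6] mean [440.1 248.6]
side [193. 189.] 683 top 127.9 xy top [438.1  -5.2] mean [440.3  32.3]
side [211. 246.] 404 top 88.2 xy top [ 433.2 -143.1] mean [ 432.5 -148.2]
side [304. 336.] 1377 top 38.0 xy top [ 523.8 -366.2] mean [ 525.4 -365.2]
side yel [283. 224.] [ 255  189   58   71 1014] mid [615.2 -61.5] ext [ 96. 253.]
side yel [293. 246.] [288 242  12   9  64] mid [ 607.4 -148. ] ext [27. 26.]
side green [314. 210.] [280 157  67 104 794] mid [705.3 -16.2] ext [ 53. 414.]
```

View pics/scene0c.png

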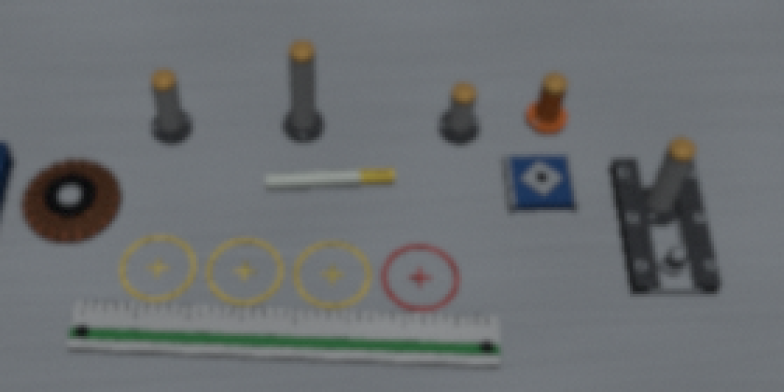

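View pics/side0c.png

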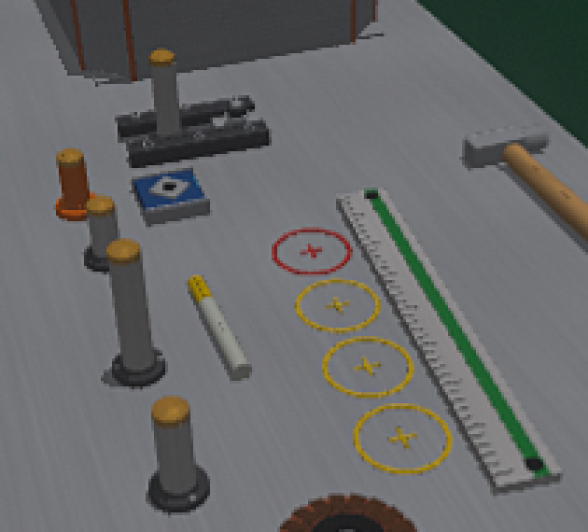

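```bash
python3 - <<'E'
from h import *
A=cam("scene");B=cam("side")
cs=np.array([(420,277),(332,274),(243,271),(157,268)])/2.8+[140,115]-.3
cb=np.array([(312,251),(338,305),(368,366),(402,437)])/2.8+[150,90]-.3
print("marks scene\n",onplane(A,cs).round(1),"\nside\n",onplane(B,cb).round(1))
# bar corners scene
bs=np.array([(612,163),(690,163),(718,290),(633,292)])/2.8+[140,115]-.3
print("bar top corners",onplane(A,bs,19).round(1))
# box points
d=np.load("pics/scene0.npy");P=cloud(A,d)
q=P[(P[...,2]>30)&(P[...,1]>390)&(P[...,0]>350)&(P[...,0]<850)]
print("box",q.min(0),np.percentile(q[:,2],99))
s=read_state();print(q2R(s["tcp_rot"]).round(3))
E
python3 -c "
import cell;print([x for x in dir(cell) if x[0]!='_'])"
```

```text
marks scene
 [[ 628.4  105.4    0. ]
 [ 620.8   20.5    0. ]
 [ 613.2  -65.6    0. ]
 [ 605.7 -149.5    0. ]] 
side
 [[ 631.4  107.4    0. ]
 [ 623.2   22.     0. ]
 [ 615.5  -62.5    0. ]
 [ 607.2 -147.3    0. ]]
bar top corners [[515.4 311.5  19. ]
 [519.3 391.9  19. ]
 [668.5 384.5  19. ]
 [666.3 302.6  19. ]]
box [506.94676981 504.9636143   30.06997594] 124.49626065096497
[[-0.923  0.385 -0.001]
 [ 0.385  0.923 -0.001]
 [ 0.    -0.001 -1.   ]]
['Unreachable', 'close_job', 'get_calibration', 'grab_frame', 'nose_length', 'read_state']
```

```bash
python3 -m crank '[{"fingers":-1,"delta_pos":[0,0,0],"delta_rot":[0,0,9]},{"fingers":-1,"delta_pos":[0,0,0],"delta_rot":[0,0,9]},{"fingers":-1,"delta_pos":[0,0,0],"delta_rot":[0,0,9]},{"fingers":-1,"delta_pos":[0,0,0],"delta_rot":[0,0,9]},{"fingers":-1,"delta_pos":[0,0,0],"delta_rot":[0,0,9]},{"fingers":-1,"delta_pos":[0,0,0],"delta_rot":[0,0,9]},{"fingers":-1,"delta_pos":[0,0,0],"delta_rot":[0,0,9]},{"fingers":-1,"delta_pos":[0,0,0],"delta_rot":[0,0,9]}]' 15
python3 -m crank '[{"fingers":-1,"delta_pos":[-27,25,-1],"delta_rot":[0,0,0]},{"fingers":-1,"delta_pos":[-27,25,-1],"delta_rot":[0,0,0]},{"fingers":-1,"delta_pos":[-27,25,-1],"delta_rot":[0,0,0]},{"fingers":-1,"delta_pos":[-27,25,-1],"delta_rot":[0,0,0]},{"fingers":-1,"delta_pos":[-27,25,-1],"delta_rot":[0,0,0]},{"fingers":-1,"delta_pos":[-27,25,-1],"delta_rot":[0,0,0]},{"fingers":-1,"delta_pos":[-27,25,-1],"delta_rot":[0,0,0]},{"fingers":-1,"delta_pos":[-27,25,-1],"delta_rot":[0,0,0]},{"fingers":-1,"delta_pos":[-27,25,-1],"delta_rot":[0,0,0]},{"fingers":-1,"delta_pos":[-27,25,-1],"delta_rot":[0,0,0]},{"fingers":-1,"delta_pos":[-27,25,-1],"delta_rot":[0,0,0]},{"fingers":-1,"delta_pos":[-27,25,-1],"delta_rot":[0,0,0]},{"fingers":-1,"delta_pos":[-27,25,-1],"delta_rot":[0,0,0]},{"fingers":-1,"delta_pos":[0,0,0],"delta_rot":[0,0,0]},{"fingers":-1,"delta_pos":[0,0,0],"delta_rot":[0,0,0]}]'
python3 - <<'E'
from h import *
import cell
print(nose_length if not callable(nose_length) else nose_length())
s=read_state();p,d=grab_frame("wrist");cv2.imwrite("pics/w1.png",cv2.cvtColor(p,cv2.COLOR_RGB2BGR));np.save("pics/w1.npy",d)
print(s["tcp_pos"],s["qpos"].round(2),q2R(s["tcp_rot"]).round(3),s["time"])
C=cam("wrist",s);np.save("pics/w1s.npy",np.r_[s["tcp_pos"],s["tcp_rot"]])
for n,P in(("red",(630,106.4,0)),("y1",(622,21,0)),("y2",(614.3,-64,0)),("end",(606.5,-148.4,0)),("65",(452,163,0)),("125",(440,0,0)),("85",(435,-140,0)),("105",(565,350,0)),("mouth",(517,352,0))):print(n,proj(C,P).round(1))
E
```

```text
time: 1.1
tcp_pos: [211.4, 507.5, 235.0]
tcp_rot: [0.0, 0.737, 0.676, -0.0]
contact_force: [-0.1, -0.5, -0.1]
grip_width: 88.0
time: 2.98
tcp_pos: [506.7, 132.0, 248.1]
tcp_rot: [-0.0, 0.735, 0.678, -0.0]
contact_force: [-0.3, -0.6, 0.3]
grip_width: 88.4
25.0
[506.73738677 132.01151106 248.0771311 ] [0.03 0.33 1.35 0.   1.47 0.11] [[ 0.081  0.997 -0.001]
 [ 0.997 -0.081  0.   ]
 [ 0.    -0.001 -1.   ]] 2.975
red [[337.7 173.9]]
y1 [[332.7 225.9]]
y2 [[328.3 272.4]]
end [[324.3 314.2]]
65 [[217.6 146.1]]
125 [[222.2 245.9]]
85 [[228.5 316.7]]
105 [[287.3  -6.5]]
mouth [[250.1  -4.8]]
```

View pics/w1.png

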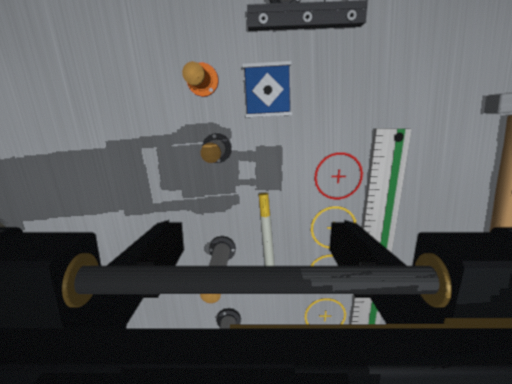

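Run:
```python
from h import *
v=np.load("pics/w1s.npy");C=cam("wrist",dict(tcp_pos=v[:3],tcp_rot=v[3:]))
im=cv2.imread("pics/w1.png")
print("red",onplane(C,[(338.5,176),(334,228),(325,315.5)]).round(1))
print("feet z8: 65",onplane(C,[(216,147.5)],6).round(1),"85",onplane(C,[(228.5,321)],6).round(1),"125",onplane(C,[(222,248)],6).round(1))
c=[im[120:180,180:260],im[230:340,190:270],im[140:360,290:370]]
cv2.imwrite("pics/w1c.png",np.hstack([cv2.resize(x,(240,int(240*x.shape[0]/x.shape[1])),interpolation=3) if 0 else cv2.copyMakeBorder(cv2.resize(x,None,fx=2.7,fy=2.7,interpolation=3),0,600-int(round(2.7*x.shape[0])),0,0,0) for x in c]))
P=cloud(C,np.load("pics/w1.npy"))
for y in (0,5):print(P[12+y,[262,308,350]].round(1))
```

```text
red [[ 631.2  102.9    0. ]
 [ 624.1   17.2    0. ]
 [ 607.7 -151.4    0. ]]
feet z8: 65 [[450.3 161.8   6. ]] 85 [[ 435.3 -144.1    6. ]] 125 [[440.3  -0.8   6. ]]
[[530.  325.4  19.2]
 [587.  320.2  20.9]
 [638.6 315.6  22.1]]
[[529.5 318.8  22.5]
 [586.6 314.4  21.9]
 [638.9 310.3  21.3]]
```

View pics/w1c.png

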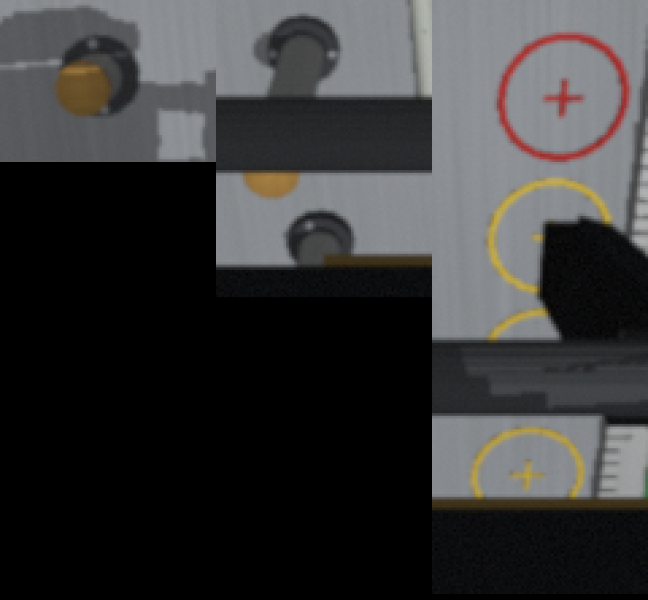

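```bash
python3 -m crank '[{"fingers":-1,"delta_pos":[40,4,0],"delta_rot":[0,0,0]},{"fingers":-1,"delta_pos":[40,4,0],"delta_rot":[0,0,0]},{"fingers":-1,"delta_pos":[40,4,0],"delta_rot":[0,0,0]},{"fingers":-1,"delta_pos":[40,4,0],"delta_rot":[0,0,0]},{"fingers":-1,"delta_pos":[20,4,0],"delta_rot":[0,0,0]},{"fingers":-1,"delta_pos":[0,0,0],"delta_rot":[0,0,0]},{"fingers":-1,"delta_pos":[0,0,0],"delta_rot":[0,0,0]}]'
cat > w.py <<'E'
import sys
from h import *
n=sys.argv[1]
s=read_state();p,d=grab_frame("wrist");cv2.imwrite(f"pics/{n}.png",cv2.cvtColor(p,cv2.COLOR_RGB2BGR));np.save(f"pics/{n}.npy",d)
np.save(f"pics/{n}s.npy",np.r_[s["tcp_pos"],s["tcp_rot"]])
print(s["tcp_pos"].round(1),s["time"])
E
python3 w.py w2
```

```text
time: 3.9
tcp_pos: [541.1, 309.1, 248.4]
tcp_rot: [0.0, 0.735, 0.678, -0.0]
contact_force: [0.3, -0.4, -0.1]
grip_width: 88.3
[541.1 309.1 248.4] 3.9
```

View pics/w2.png

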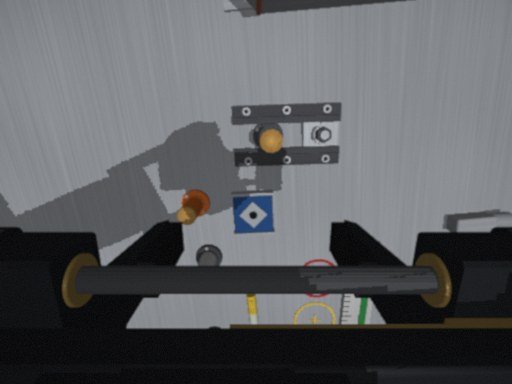

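Run:
```python
from h import *
v=np.load("pics/w2s.npy");C=cam("wrist",dict(tcp_pos=v[:3],tcp_rot=v[3:]))
print(onplane(C,[(232,106),(340,103),(340,162.5),(234,165.5)],19).round(1))
print("top",onplane(C,[(271,140.5)],105).round(1))
im=cv2.imread("pics/w2.png")
M=cv2.inRange(cv2.cvtColor(im,cv2.COLOR_BGR2HSV),(8,120,80),(25,255,255))[120:160,250:295]
u=np.argwhere(M)[:,::-1]+[250,120];print(u.mean(0),u.min(0),u.max(0),onplane(C,[u.mean(0)],100).round(1))
A=cam("scene");im=cv2.imread("pics/scene0.png");hsv=cv2.cvtColor(im,cv2.COLOR_BGR2HSV)
for n,(u0,v0,z) in dict(p105=(382,170,99),p65=(305,149,59),p85=(199,144,79),p125=(248,133,119)).items():
    W=hsv[v0-14:v0+12,u0-10:u0+10];M=cv2.inRange(W,(8,90,60),(28,255,255));u=np.argwhere(M)[:,::-1]+[u0-10,v0-14]
    print(n,len(u),u.mean(0),onplane(A,[u.mean(0)],z).round(1))
B=cam("side");im=cv2.imread("pics/side0.png");hsv=cv2.cvtColor(im,cv2.COLOR_BGR2HSV)
for n,(u0,v0,z) in dict(p105=(208,112,99),p65=(186,164,59),p85=(211,237,79),p125=(194,180,119)).items():
    W=hsv[v0-12:v0+14,u0-10:u0+10];M=cv2.inRange(W,(8,90,60),(28,255,255));u=np.argwhere(M)[:,::-1]+[u0-10,v0-12]
    print(n,len(u),u.mean(0),onplane(B,[u.mean(0)],z).round(1))
```

```text
[[515.3 394.   19. ]
 [662.  386.1  19. ]
 [662.3 304.3  19. ]
 [509.6 312.2  19. ]]
top [[561.2 351.1 105. ]]
[270.75059382 140.82185273] [260 129] [281 152] [[561.1 350.3 100. ]]
p105 56 [383.05357143 168.375     ] [[561.6 352.   99. ]]
p65 42 [305.07142857 148.19047619] [[450.5 162.4  59. ]]
p85 40 [198.025 143.325] [[ 434.  -139.2   79. ]]
p125 47 [247.42553191 133.17021277] [[4.395e+02 1.000e-01 1.190e+02]]
p105 53 [206.66037736 110.64150943] [[558.7 354.6  99. ]]
p65 175 [182.36       162.61142857] [[443.3 170.4  59. ]]
p85 122 [210.5        236.70491803] [[ 434.3 -140.    79. ]]
p125 97 [193.73195876 179.45360825] [[439.3   0.7 119. ]]
```

```bash
python3 -m crank '[{"fingers":-1,"delta_pos":[0,0,0],"delta_rot":[0,0,-1.6]},{"fingers":-1,"delta_pos":[21.5,9,0],"delta_rot":[0,0,0]},{"fingers":-1,"delta_pos":[21.5,9,0],"delta_rot":[0,0,0]},{"fingers":-1,"delta_pos":[0,0,40],"delta_rot":[0,0,0]},{"fingers":-1,"delta_pos":[0,0,40],"delta_rot":[0,0,0]},{"fingers":-1,"delta_pos":[0,0,40],"delta_rot":[0,0,0]},{"fingers":-1,"delta_pos":[0,0,30],"delta_rot":[0,0,0]},{"fingers":-1,"delta_pos":[0,0,20],"delta_rot":[0,0,0]},{"fingers":-1,"delta_pos":[0,0,0],"delta_rot":[0,0,0]},{"fingers":-1,"delta_pos":[0,0,0],"delta_rot":[0,0,0]}]'
python3 - <<'E'
from h import *
p,d=grab_frame("side");cv2.imwrite("pics/s3.png",cv2.resize(cv2.cvtColor(p,cv2.COLOR_RGB2BGR)[20:220,120:340],None,fx=2.5,fy=2.5))
E
```

```text
time: 5.2
tcp_pos: [562.4, 351.4, 79.6]
tcp_rot: [0.0, 0.725, 0.688, 0.001]
contact_force: [-0.3, 0.6, 1.7]
grip_width: 88.0
```

View pics/s3.png

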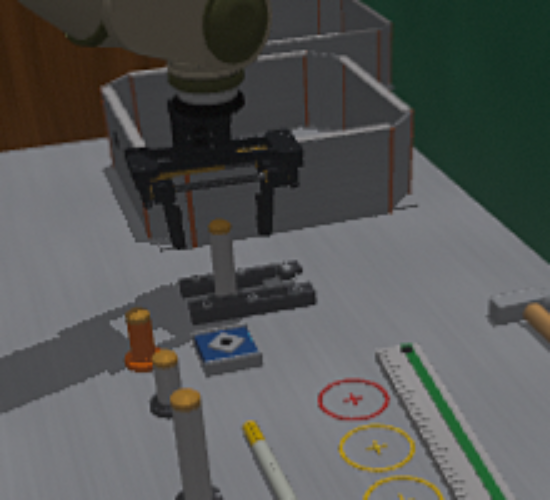

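Run:
```python
from h import *
B=cam("side")
for P in[(562,351,105),(562,351,54),(562,351,0),(562-44,353,54),(562+44,349,54)]:print(P,((proj(B,P)-[120,20])*2.5).round())
s=read_state();print(s["tcp_pos"],s["qpos"])
p,d=grab_frame("scene");cv2.imwrite("pics/s4.png",cv2.resize(cv2.cvtColor(p,cv2.COLOR_RGB2BGR)[80:240,280:480],None,fx=3.5,fy=3.5))
P=cloud(B,grab_frame("side")[1]);print(P[115:120,190:193,:].round()[...,2], P[110:118,188:194].reshape(-1,3).round()[::6])
```

```text
(562, 351, 105) [[220. 223.]]
(562, 351, 54) [[224. 263.]]
(562, 351, 0) [[228. 303.]]
(518, 353, 54) [[187. 269.]]
(606, 349, 54) [[260. 257.]]
[562.44000777 351.45862181  79.71010561] [ 3.80412556e-01  7.08207959e-01  1.17177724e+00 -1.07615619e-05
  1.25949048e+00  4.33030517e-01]
[[99. 97. 98.]
 [97. 96. 93.]
 [nan 93. 92.]
 [91. 90. 88.]
 [ 2. 88. 87.]] [[504. 345. 115.]
 [504. 348. 111.]
 [503. 342. 110.]
 [503. 344. 106.]
 [503. 350. 101.]
 [504. 356.  95.]
 [533. 535.   5.]
 [530. 522.   8.]]
```

View pics/s4.png

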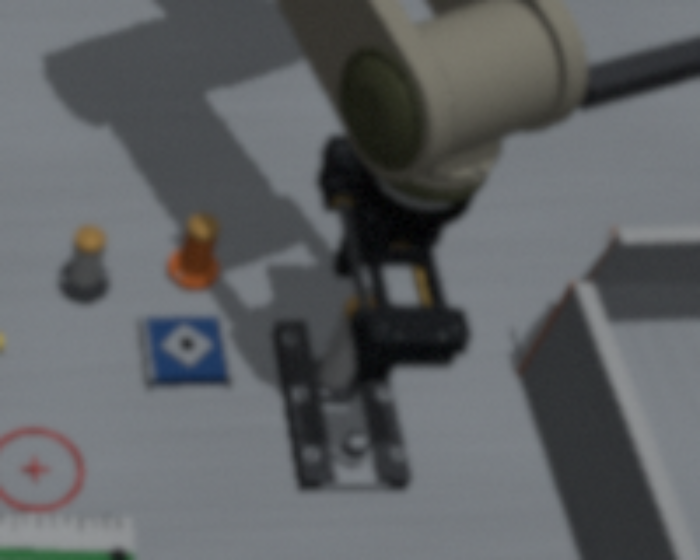

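Run:
```python
from h import *
for n in("side","scene"):
    C=cam(n);p,d=grab_frame(n);P=cloud(C,d)
    m=(P[...,0]>470)&(P[...,0]<660)&(P[...,1]>325)&(P[...,1]<395)&(P[...,2]>23)&(P[...,2]<230)
    q=P[m]
    for x in range(480,650,10):
        k=q[(q[:,0]>=x)&(q[:,0]<x+10)]
        if len(k):print(n,x,len(k),"zmin",k[:,2].min().round(),"zmax",k[:,2].max().round(),"y",k[k[:,2].argmin(),1].round())
print(proj(cam("scene"),[(606,349,54),(518,353,54),(606,349,88)])*3.5-np.array([280,80])*3.5)
```

```text
side 480 48 zmin 153.0 zmax 193.0 y 325.0
side 490 47 zmin 131.0 zmax 193.0 y 343.0
side 500 110 zmin 23.0 zmax 194.0 y 329.0
side 510 105 zmin 23.0 zmax 204.0 y 377.0
side 520 109 zmin 23.0 zmax 228.0 y 325.0
side 530 81 zmin 23.0 zmax 224.0 y 390.0
side 540 121 zmin 23.0 zmax 228.0 y 375.0
side 550 183 zmin 23.0 zmax 222.0 y 331.0
side 560 160 zmin 23.0 zmax 222.0 y 327.0
side 570 62 zmin 24.0 zmax 223.0 y 367.0
side 580 37 zmin 23.0 zmax 194.0 y 373.0
side 590 49 zmin 23.0 zmax 193.0 y 369.0
side 600 85 zmin 23.0 zmax 193.0 y 330.0
side 610 134 zmin 23.0 zmax 194.0 y 326.0
side 620 60 zmin 23.0 zmax 194.0 y 349.0
side 630 56 zmin 23.0 zmax 194.0 y 379.0
side 640 44 zmin 23.0 zmax 194.0 y 340.0
scene 480 22 zmin 168.0 zmax 193.0 y 325.0
scene 490 32 zmin 169.0 zmax 193.0 y 329.0
scene 500 48 zmin 81.0 zmax 192.0 y 346.0
scene 510 65 zmin 23.0 zmax 194.0 y 331.0
scene 520 28 zmin 24.0 zmax 197.0 y 330.0
scene 530 13 zmin 161.0 zmax 197.0 y 329.0
scene 540 15 zmin 24.0 zmax 196.0 y 330.0
scene 550 49 zmin 25.0 zmax 203.0 y 341.0
scene 560 98 zmin 24.0 zmax 214.0 y 344.0
scene 570 215 zmin 23.0 zmax 228.0 y 327.0
scene 580 113 zmin 23.0 zmax 215.0 y 390.0
scene 590 54 zmin 23.0 zmax 193.0 y 376.0
scene 600 48 zmin 23.0 zmax 192.0 y 374.0
scene 610 61 zmin 24.0 zmax 192.0 y 369.0
scene 620 72 zmin 23.0 zmax 192.0 y 389.0
scene 630 91 zmin 23.0 zmax 193.0 y 386.0
scene 640 206 zmin 23.0 zmax 195.0 y 364.0
[[354.66412908 391.81662073]
 [334.98207568 299.63541021]
 [366.39495593 366.31824609]]
```

```bash
python3 -m crank '[{"fingers":1,"delta_pos":[0,0,0],"delta_rot":[0,0,0]},{"fingers":1,"delta_pos":[0,0,0],"delta_rot":[0,0,0]},{"fingers":1,"delta_pos":[0,0,0],"delta_rot":[0,0,0]},{"fingers":1,"delta_pos":[0,0,0],"delta_rot":[0,0,0]},{"fingers":1,"delta_pos":[0,0,0],"delta_rot":[0,0,0]},{"fingers":1,"delta_pos":[0,0,0],"delta_rot":[0,0,0]}]' 20
python3 - <<'E'
from h import *
p,d=grab_frame("side");cv2.imwrite("pics/s5.png",cv2.resize(cv2.cvtColor(p,cv2.COLOR_RGB2BGR)[40:180,150:300],None,fx=4,fy=4,interpolation=3))
E
```

```text
time: 6.2
tcp_pos: [561.9, 351.4, 78.3]
tcp_rot: [-0.0, 0.725, 0.688, -0.0]
contact_force: [-0.3, 0.1, 0.1]
grip_width: 30.1
```

View pics/s5.png

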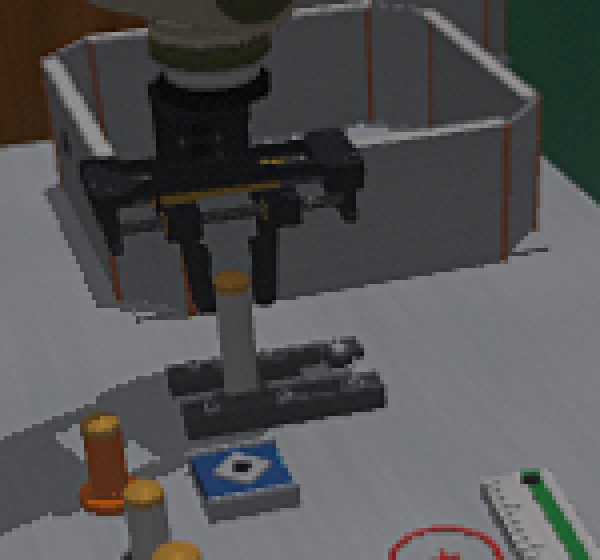

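```bash
python3 -m crank '[{"fingers":1,"delta_pos":[0,0,0],"delta_rot":[0,0,0]},{"fingers":1,"delta_pos":[0,0,0],"delta_rot":[0,0,0]}]' 20
python3 w.py w6;python3 - <<'E'
from h import *
C=cam("side");p,d=grab_frame("side");P=cloud(C,d)
for v in (104,108,112,114,116,118,120,124):print(v,[tuple(P[v,u].round().tolist()) for u in (198,200,202,206,208,212,215,217)])
C=cam("wrist",read_state());print(proj(C,[read_state()["tcp_pos"]]))
s=read_state();Rm=q2R(s["tcp_rot"])
for z in(0,6,25):print(proj(C,[s["tcp_pos"]+Rm@[0,y,z] for y in(-13,13)]))
E
```

```text
time: 6.5
tcp_pos: [561.7, 351.5, 78.3]
tcp_rot: [-0.0, 0.725, 0.688, -0.0]
contact_force: [-1.1, 0.1, 1.0]
grip_width: 25.4
[561.7 351.5  78.3] 6.5
104 [(533.0, 341.0, 129.0), (539.0, 340.0, 129.0), (545.0, 344.0, 126.0), (593.0, 512.0, 47.0), (599.0, 509.0, 47.0), (575.0, 348.0, 120.0), (581.0, 339.0, 122.0), (587.0, 341.0, 120.0)]
108 [(532.0, 342.0, 117.0), (538.0, 344.0, 115.0), (544.0, 343.0, 115.0), (557.0, 354.0, 108.0), (563.0, 353.0, 107.0), (574.0, 348.0, 107.0), (581.0, 343.0, 108.0), (586.0, 339.0, 109.0)]
112 [(563.0, 510.0, 25.0), (537.0, 342.0, 104.0), (542.0, 343.0, 103.0), (553.0, 340.0, 102.0), (559.0, 338.0, 102.0), (572.0, 347.0, 96.0), (579.0, 338.0, 99.0), (584.0, 337.0, 98.0)]
114 [(562.0, 507.0, 19.0), (536.0, 341.0, 99.0), (542.0, 343.0, 97.0), (554.0, 344.0, 94.0), (557.0, 336.0, 97.0), (571.0, 343.0, 92.0), (579.0, 341.0, 91.0), (585.0, 342.0, 90.0)]
116 [(560.0, 503.0, 14.0), (535.0, 343.0, 92.0), (541.0, 345.0, 90.0), (553.0, 342.0, 89.0), (558.0, 339.0, 89.0), (570.0, 343.0, 86.0), (579.0, 343.0, 84.0), (624.0, 502.0, 3.0)]
118 [(561.0, 508.0, 5.0), (567.0, 507.0, 4.0), (573.0, 504.0, 4.0), (552.0, 345.0, 82.0), (558.0, 343.0, 82.0), (569.0, 341.0, 80.0), (613.0, 485.0, 6.0), (620.0, 487.0, 4.0)]
120 [(557.0, 494.0, 5.0), (564.0, 495.0, 3.0), (571.0, 497.0, 1.0), (551.0, 342.0, 77.0), (557.0, 341.0, 76.0), (568.0, 340.0, 74.0), (610.0, 475.0, 4.0), (616.0, 472.0, 4.0)]
124 [(551.0, 471.0, 2.0), (557.0, 468.0, 3.0), (563.0, 464.0, 4.0), (551.0, 345.0, 63.0), (555.0, 337.0, 66.0), (567.0, 338.0, 63.0), (601.0, 445.0, 5.0), (607.0, 442.0, 5.0)]
[[255.11325947 232.37223163]]
[[233.87493947 232.37462757]
 [276.35380405 232.36868518]]
[[234.64897697 228.40954217]
 [275.66641623 228.40340458]]
[[236.7833652  217.47630003]
 [273.77098761 217.46977585]]
```

View pics/w6.png

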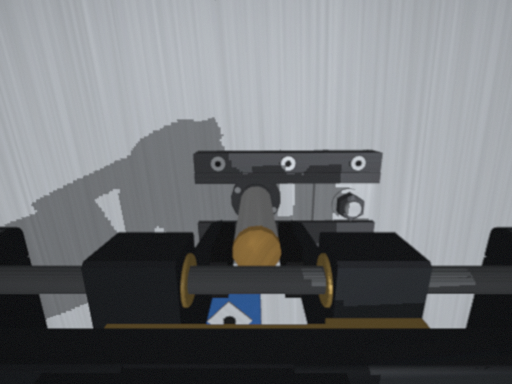

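```bash
python3 -m crank '[{"fingers":-0.2,"delta_pos":[0,0,0],"delta_rot":[0,0,0]},{"fingers":-0.2,"delta_pos":[0,0,0],"delta_rot":[0,0,0]},{"fingers":-0.2,"delta_pos":[0,0,0],"delta_rot":[0,0,0]},{"fingers":-0.2,"delta_pos":[0,0,10],"delta_rot":[0,0,0]},{"fingers":-0.2,"delta_pos":[0,0,10],"delta_rot":[0,0,0]},{"fingers":-0.2,"delta_pos":[0,0,10],"delta_rot":[0,0,0]},{"fingers":-0.2,"delta_pos":[0,0,0],"delta_rot":[0,0,0]}]' 20
python3 - <<'E'
from h import *
p,d=grab_frame("side");cv2.imwrite("pics/s6.png",cv2.resize(cv2.cvtColor(p,cv2.COLOR_RGB2BGR)[40:180,150:300],None,fx=4,fy=4,interpolation=3))
E
```

```text
time: 7.48
tcp_pos: [561.4, 351.2, 47.1]
tcp_rot: [-0.0, 0.726, 0.688, -0.001]
contact_force: [0.3, -0.7, 0.8]
grip_width: 52.8
```

View pics/s6.png

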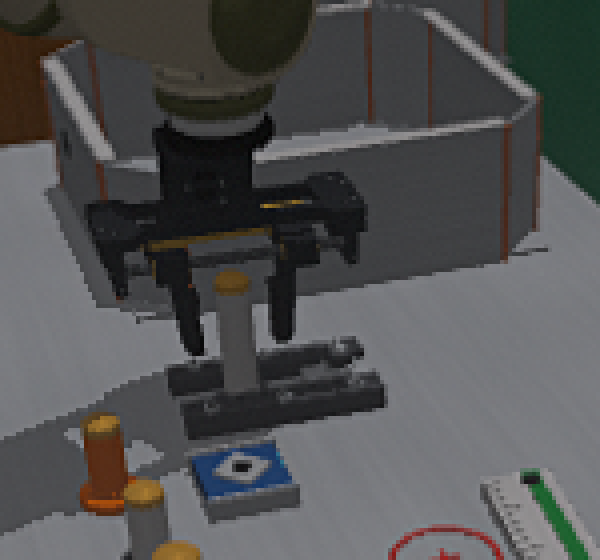

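```bash
python3 -m crank '[{"fingers":1,"delta_pos":[0,0,0],"delta_rot":[0,0,0]},{"fingers":1,"delta_pos":[0,0,0],"delta_rot":[0,0,0]},{"fingers":1,"delta_pos":[0,0,0],"delta_rot":[0,0,0]},{"fingers":1,"delta_pos":[0,0,0],"delta_rot":[0,0,0]},{"fingers":1,"delta_pos":[0,0,0],"delta_rot":[0,0,0]},{"fingers":1,"delta_pos":[0,-4,0],"delta_rot":[0,0,0]},{"fingers":1,"delta_pos":[0,-4,0],"delta_rot":[0,0,0]},{"fingers":1,"delta_pos":[0,0,0],"delta_rot":[0,0,0]}]' 30
```

```text
time: 8.52
tcp_pos: [553.6, 351.9, 48.5]
tcp_rot: [-0.0, 0.725, 0.688, -0.0]
contact_force: [0.1, -0.5, 1.3]
grip_width: 25.4
```

```bash
python3 -m crank '[{"fingers":1,"delta_pos":[0,-6,0],"delta_rot":[0,0,0]},{"fingers":1,"delta_pos":[0,-6,0],"delta_rot":[0,0,0]},{"fingers":1,"delta_pos":[0,-6,0],"delta_rot":[0,0,0]},{"fingers":1,"delta_pos":[0,-6,0],"delta_rot":[0,0,0]},{"fingers":1,"delta_pos":[0,-6,0],"delta_rot":[0,0,0]},{"fingers":1,"delta_pos":[0,-6,0],"delta_rot":[0,0,0]}]'
python3 -m crank '[{"fingers":1,"delta_pos":[0,-7,0],"delta_rot":[0,0,0]},{"fingers":1,"delta_pos":[0,-7,0],"delta_rot":[0,0,0]},{"fingers":1,"delta_pos":[0,-7,0],"delta_rot":[0,0,0]},{"fingers":1,"delta_pos":[0,-7,0],"delta_rot":[0,0,0]},{"fingers":1,"delta_pos":[0,-7,0],"delta_rot":[0,0,0]},{"fingers":1,"delta_pos":[0,-7,0],"delta_rot":[0,0,0]},{"fingers":1,"delta_pos":[0,0,0],"delta_rot":[0,0,0]}]'
python3 - <<'E'
from h import *
p,d=grab_frame("side");cv2.imwrite("pics/s7.png",cv2.resize(cv2.cvtColor(p,cv2.COLOR_RGB2BGR)[40:180,150:300],None,fx=4,fy=4,interpolation=3))
E
```

```text
time: 9.28
tcp_pos: [517.6, 353.8, 48.5]
tcp_rot: [0.0, 0.726, 0.688, 0.0]
contact_force: [2.5, 0.1, 1.1]
grip_width: 24.7
time: 10.15
tcp_pos: [475.0, 356.0, 48.5]
tcp_rot: [-0.0, 0.725, 0.688, -0.001]
contact_force: [-1.3, 0.1, 6.2]
grip_width: 25.0
```

View pics/s7.png

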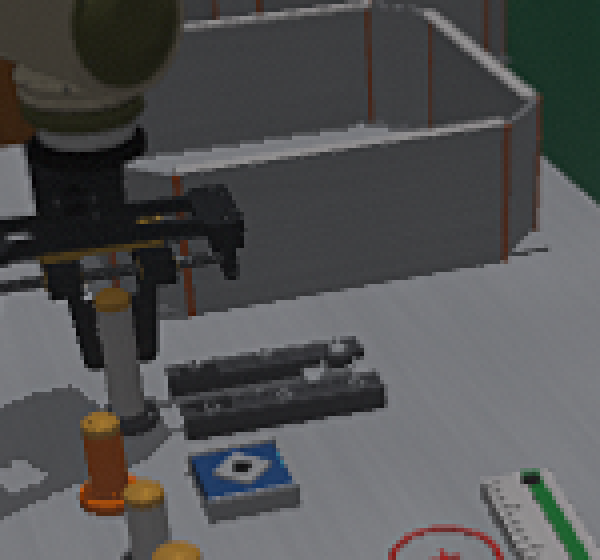

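```bash
python3 -m crank '[{"fingers":1,"delta_pos":[0,0,-10],"delta_rot":[0,0,0]},{"fingers":1,"delta_pos":[0,0,-20],"delta_rot":[0,0,0]},{"fingers":1,"delta_pos":[0,0,-30],"delta_rot":[0,0,0]},{"fingers":1,"delta_pos":[-20,8,0],"delta_rot":[0,0,0]},{"fingers":1,"delta_pos":[-38,15,0],"delta_rot":[0,0,0]},{"fingers":1,"delta_pos":[-38,15,0],"delta_rot":[0,0,0]},{"fingers":1,"delta_pos":[-38,15,0],"delta_rot":[0,0,0]},{"fingers":1,"delta_pos":[-38,15,0],"delta_rot":[0,0,0]},{"fingers":1,"delta_pos":[-38,15,0],"delta_rot":[0,0,0]},{"fingers":1,"delta_pos":[-38,15,0],"delta_rot":[0,0,0]},{"fingers":1,"delta_pos":[-38,15,0],"delta_rot":[0,0,0]},{"fingers":1,"delta_pos":[-38,15,0],"delta_rot":[0,0,0]},{"fingers":1,"delta_pos":[-38,15,0],"delta_rot":[0,0,0]},{"fingers":1,"delta_pos":[-38,15,0],"delta_rot":[0,0,0]},{"fingers":1,"delta_pos":[-12,4,0],"delta_rot":[0,0,0]},{"fingers":1,"delta_pos":[0,0,0],"delta_rot":[0,0,0]},{"fingers":1,"delta_pos":[0,0,0],"delta_rot":[0,0,0]}]'
python3 w.py w8;  python3 - <<'E'
from h import *
for n in("side","scene"):
    p,d=grab_frame(n);cv2.imwrite(f"pics/{n}8.png",cv2.resize(cv2.cvtColor(p,cv2.COLOR_RGB2BGR)[60:300,140:400],None,fx=2.5,fy=2.5,interpolation=3))
E
```

```text
time: 12.32
tcp_pos: [615.3, -63.0, 107.9]
tcp_rot: [-0.001, 0.725, 0.688, -0.0]
contact_force: [-0.6, 0.9, -5.3]
grip_width: 25.3
[615.3 -63.  107.9] 12.325
```

View pics/w8.png

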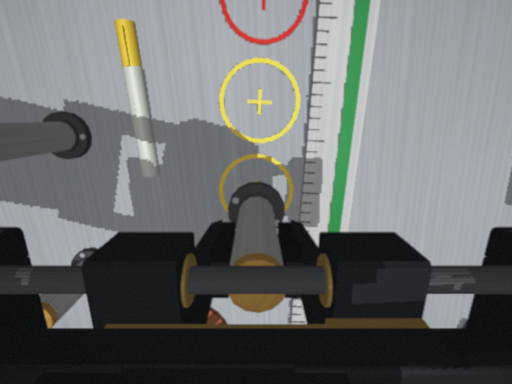

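View pics/side8.png

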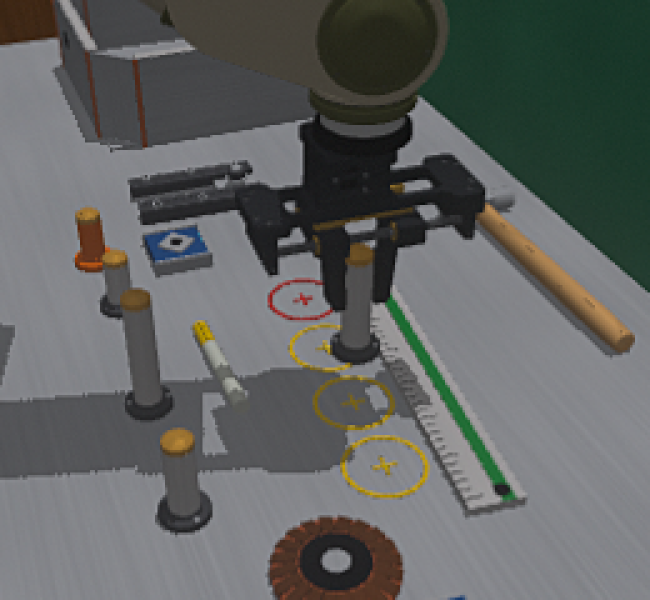

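Run:
```python
from h import *
v=np.load("pics/w8s.npy");C=cam("wrist",dict(tcp_pos=v[:3],tcp_rot=v[3:]))
print("y1",onplane(C,[(259.5,101.5),(263.5,2)],0).round(1))
p=cv2.imread("pics/w8.png")
print("post foot top z~68",onplane(C,[(256.5,212)],68).round(1))
print(proj(C,[(614.7,-64.5,0)]),proj(C,[(614.7+33*np.cos(t),-64.5+33*np.sin(t),0) for t in (0,1.57,3.14)]))
```

```text
y1 [[623.1  18.6   0. ]
 [630.3  98.    0. ]]
post foot top z~68 [[616.1 -64.4  68. ]]
[[255.23641216 188.92145504]] [[288.06508903 187.27855498]
 [253.45391911 156.20339316]
 [222.53354898 190.50775239]]
```

```bash
python3 -m crank '[{"fingers":1,"delta_pos":[-2,0,20],"delta_rot":[0,0,0]},{"fingers":1,"delta_pos":[0,0,20],"delta_rot":[0,0,0]},{"fingers":1,"delta_pos":[0,0,12],"delta_rot":[0,0,0]},{"fingers":1,"delta_pos":[0,0,4],"delta_rot":[0,0,0]},{"fingers":1,"delta_pos":[0,0,2],"delta_rot":[0,0,0]},{"fingers":1,"delta_pos":[0,0,1.5],"delta_rot":[0,0,0]},{"fingers":1,"delta_pos":[0,0,0],"delta_rot":[0,0,0]},{"fingers":1,"delta_pos":[0,0,0],"delta_rot":[0,0,0]}]'
```

```text
time: 13.48
tcp_pos: [616.1, -66.1, 49.1]
tcp_rot: [0.0, 0.725, 0.688, 0.0]
contact_force: [-0.3, -0.3, -6.5]
grip_width: 25.1
```

```bash
python3 -m crank '[{"fingers":1,"delta_pos":[0,0,1],"delta_rot":[0,0,0]},{"fingers":1,"delta_pos":[0,0,0],"delta_rot":[0,0,0]},{"fingers":1,"delta_pos":[0,0,0],"delta_rot":[0,0,0]}]'
python3 - <<'E'
from h import *
p,d=grab_frame("side");cv2.imwrite(f"pics/side9.png",cv2.resize(cv2.cvtColor(p,cv2.COLOR_RGB2BGR)[140:270,200:340],None,fx=4.5,fy=4.5,interpolation=3))
E
```

```text
time: 13.85
tcp_pos: [616.1, -66.1, 48.5]
tcp_rot: [0.0, 0.725, 0.688, 0.0]
contact_force: [-2.7, 0.8, 2.7]
grip_width: 25.3
```

View pics/side9.png

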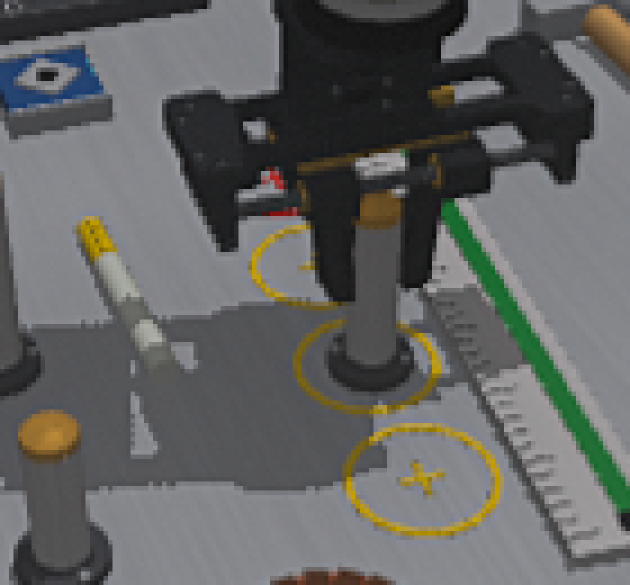

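```bash
python3 -m crank '[{"fingers":-0.3,"delta_pos":[0,0,0],"delta_rot":[0,0,0]},{"fingers":-0.3,"delta_pos":[0,0,0],"delta_rot":[0,0,0]},{"fingers":-0.3,"delta_pos":[0,0,0],"delta_rot":[0,0,0]},{"fingers":-0.3,"delta_pos":[0,0,0],"delta_rot":[0,0,0]},{"fingers":-0.3,"delta_pos":[0,0,-20],"delta_rot":[0,0,0]},{"fingers":-0.3,"delta_pos":[0,0,-40],"delta_rot":[0,0,0]},{"fingers":-0.3,"delta_pos":[0,0,-40],"delta_rot":[0,0,0]},{"fingers":-0.5,"delta_pos":[14,-45,0],"delta_rot":[0,0,0]},{"fingers":-0.5,"delta_pos":[14,-45,0],"delta_rot":[0,0,0]},{"fingers":-0.5,"delta_pos":[14,-45,0],"delta_rot":[0,0,0]},{"fingers":-0.5,"delta_pos":[14,-45,0],"delta_rot":[0,0,0]},{"fingers":-0.5,"delta_pos":[0,0,0],"delta_rot":[0,0,0]},{"fingers":-0.5,"delta_pos":[0,0,0],"delta_rot":[0,0,0]}]'
python3 - <<'E'
from h import *
for n in("side","scene"):
    p,d=grab_frame(n);cv2.imwrite(f"pics/{n}10.png",cv2.resize(cv2.cvtColor(p,cv2.COLOR_RGB2BGR)[60:300,140:400],None,fx=2.5,fy=2.5,interpolation=3))
E
```

```text
time: 15.52
tcp_pos: [440.1, -0.9, 148.2]
tcp_rot: [0.001, 0.726, 0.688, 0.0]
contact_force: [0.3, -0.3, 0.3]
grip_width: 66.3
```

View pics/scene10.png

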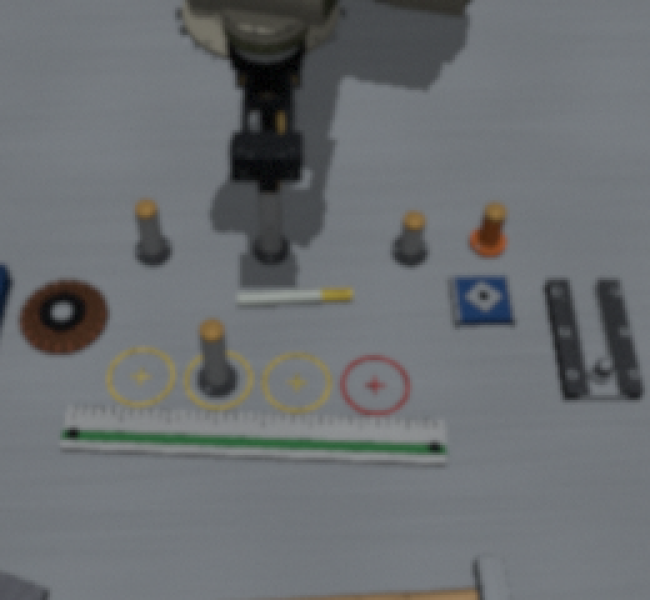

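View pics/side10.png

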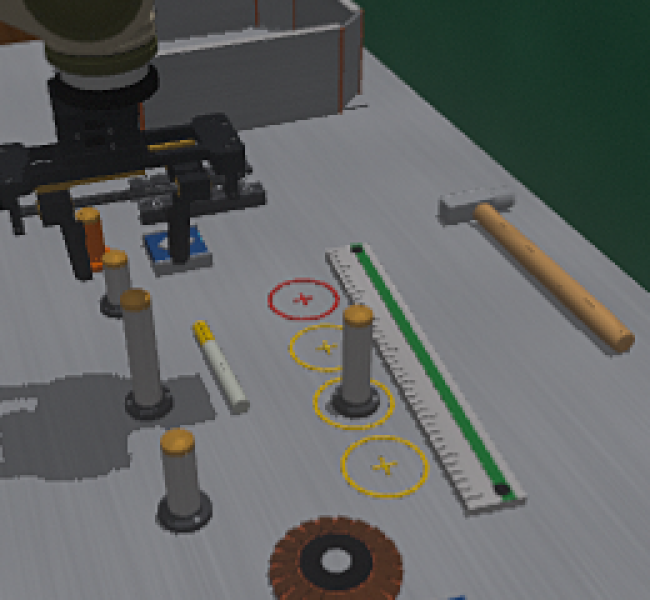

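```bash
python3 -m crank '[{"fingers":-0.5,"delta_pos":[1,0,30],"delta_rot":[0,0,0]},{"fingers":-0.5,"delta_pos":[0,0,30],"delta_rot":[0,0,0]},{"fingers":-0.5,"delta_pos":[0,0,23],"delta_rot":[0,0,0]},{"fingers":-0.5,"delta_pos":[0,0,0],"delta_rot":[0,0,0]},{"fingers":-0.5,"delta_pos":[0,0,0],"delta_rot":[0,0,0]}]'
python3 - <<'E'
from h import *
p,d=grab_frame("side");cv2.imwrite(f"pics/side11.png",cv2.resize(cv2.cvtColor(p,cv2.COLOR_RGB2BGR)[80:270,130:340],None,fx=3,fy=3,interpolation=3))
E
```

```text
time: 16.25
tcp_pos: [440.0, 0.1, 65.4]
tcp_rot: [0.0, 0.726, 0.688, 0.0]
contact_force: [-0.2, -0.7, 0.8]
grip_width: 65.9
```

View pics/side11.png

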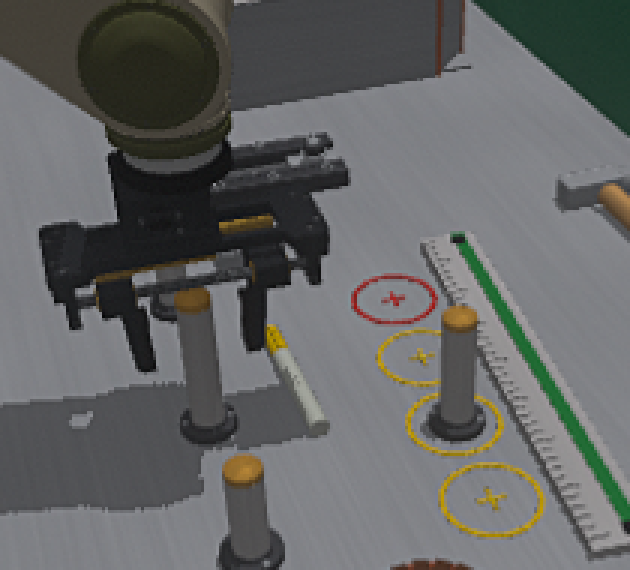

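```bash
python3 -m crank '[{"fingers":1,"delta_pos":[0,0,0],"delta_rot":[0,0,0]},{"fingers":1,"delta_pos":[0,0,0],"delta_rot":[0,0,0]},{"fingers":1,"delta_pos":[0,0,0],"delta_rot":[0,0,0]},{"fingers":1,"delta_pos":[0,0,0],"delta_rot":[0,0,0]},{"fingers":1,"delta_pos":[0,0,0],"delta_rot":[0,0,0]},{"fingers":1,"delta_pos":[0,0,0],"delta_rot":[0,0,0]},{"fingers":1,"delta_pos":[0,0,-10],"delta_rot":[0,0,0]},{"fingers":1,"delta_pos":[0,0,-15],"delta_rot":[0,0,0]},{"fingers":1,"delta_pos":[0,0,-15],"delta_rot":[0,0,0]},{"fingers":1,"delta_pos":[-14,17.5,0],"delta_rot":[0,0,0]},{"fingers":1,"delta_pos":[-28,35,0],"delta_rot":[0,0,0]},{"fingers":1,"delta_pos":[-28,35,0],"delta_rot":[0,0,0]},{"fingers":1,"delta_pos":[-28,35,0],"delta_rot":[0,0,0]},{"fingers":1,"delta_pos":[-28,35,0],"delta_rot":[0,0,0]},{"fingers":1,"delta_pos":[-15.7,18,0],"delta_rot":[0,0,0]},{"fingers":1,"delta_pos":[0,0,0],"delta_rot":[0,0,0]},{"fingers":1,"delta_pos":[0,0,0],"delta_rot":[0,0,0]}]'
python3 - <<'E'
from h import *
for n in("side","scene"):
    p,d=grab_frame(n);cv2.imwrite(f"pics/{n}12.png",cv2.resize(cv2.cvtColor(p,cv2.COLOR_RGB2BGR)[60:300,140:400],None,fx=2.5,fy=2.5,interpolation=3))
E
```

```text
time: 18.42
tcp_pos: [606.1, -149.6, 104.5]
tcp_rot: [-0.001, 0.725, 0.688, -0.0]
contact_force: [-0.1, 0.4, -6.2]
grip_width: 25.1
```

View pics/side12.png

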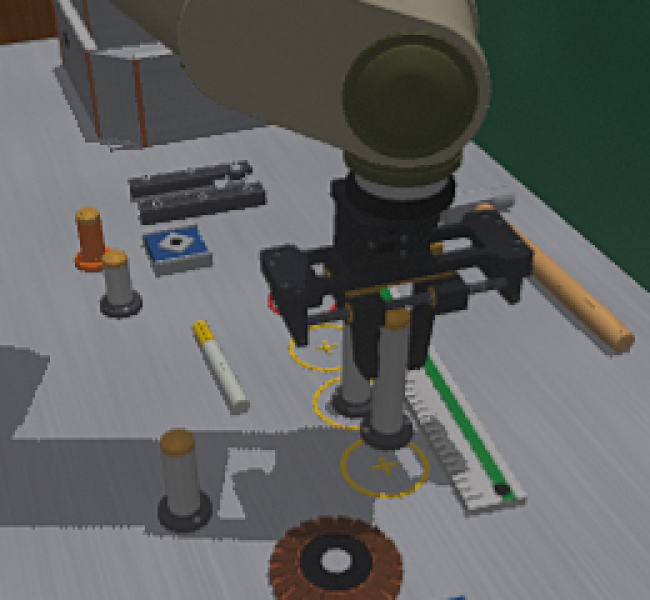

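```bash
python3 -m crank '[{"fingers":1,"delta_pos":[0,1,18],"delta_rot":[0,0,0]},{"fingers":1,"delta_pos":[0,0,12],"delta_rot":[0,0,0]},{"fingers":1,"delta_pos":[0,0,6],"delta_rot":[0,0,0]},{"fingers":1,"delta_pos":[0,0,2.5],"delta_rot":[0,0,0]},{"fingers":1,"delta_pos":[0,0,1],"delta_rot":[0,0,0]},{"fingers":1,"delta_pos":[0,0,0],"delta_rot":[0,0,0]},{"fingers":1,"delta_pos":[0,0,0],"delta_rot":[0,0,0]}]'
```

```text
time: 19.4
tcp_pos: [608.1, -150.5, 65.6]
tcp_rot: [0.0, 0.726, 0.688, 0.0]
contact_force: [0.9, 0.7, -5.3]
grip_width: 25.3
```

```bash
python3 -m crank '[{"fingers":1,"delta_pos":[0,0,1],"delta_rot":[0,0,0]},{"fingers":1,"delta_pos":[0,0,0],"delta_rot":[0,0,0]},{"fingers":1,"delta_pos":[0,0,0],"delta_rot":[0,0,0]}]'
```

```text
time: 19.77
tcp_pos: [608.2, -150.5, 65.0]
tcp_rot: [0.0, 0.725, 0.688, 0.0]
contact_force: [-1.4, 1.0, 1.5]
grip_width: 25.5
```

```bash
python3 -m crank '[{"fingers":-0.3,"delta_pos":[0,0,0],"delta_rot":[0,0,0]},{"fingers":-0.3,"delta_pos":[0,0,0],"delta_rot":[0,0,0]},{"fingers":-0.3,"delta_pos":[0,0,0],"delta_rot":[0,0,0]},{"fingers":-0.3,"delta_pos":[0,0,0],"delta_rot":[0,0,0]},{"fingers":-0.3,"delta_pos":[0,0,-20],"delta_rot":[0,0,0]},{"fingers":-0.3,"delta_pos":[0,0,-40],"delta_rot":[0,0,0]},{"fingers":-0.3,"delta_pos":[0,0,-35],"delta_rot":[0,0,0]},{"fingers":-0.5,"delta_pos":[0,-44,0],"delta_rot":[0,0,0]},{"fingers":-0.5,"delta_pos":[0,-44,0],"delta_rot":[0,0,0]},{"fingers":-0.5,"delta_pos":[0,-44,0],"delta_rot":[0,0,0]},{"fingers":-0.5,"delta_pos":[0,-42,0],"delta_rot":[0,0,0]},{"fingers":-0.5,"delta_pos":[0,0,30],"delta_rot":[0,0,0]},{"fingers":-0.5,"delta_pos":[0,0,0],"delta_rot":[0,0,0]},{"fingers":-0.5,"delta_pos":[0,0,0],"delta_rot":[0,0,0]}]'
python3 - <<'E'
from h import *
for n in("side","scene"):
    p,d=grab_frame(n);cv2.imwrite(f"pics/{n}13.png",cv2.resize(cv2.cvtColor(p,cv2.COLOR_RGB2BGR)[60:300,140:400],None,fx=2.5,fy=2.5,interpolation=3))
E
```

```text
time: 21.52
tcp_pos: [434.9, -141.5, 130.0]
tcp_rot: [0.0, 0.725, 0.688, 0.0]
contact_force: [1.0, 0.1, -0.5]
grip_width: 66.2
```

View pics/side13.png

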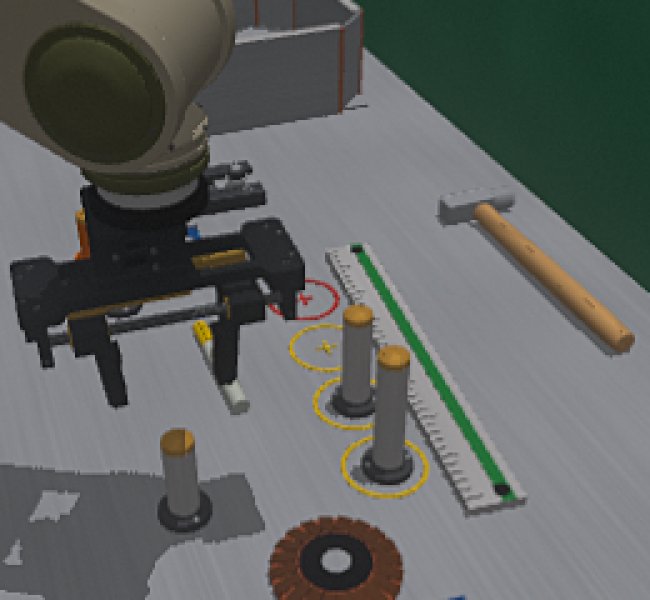

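View pics/scene13.png

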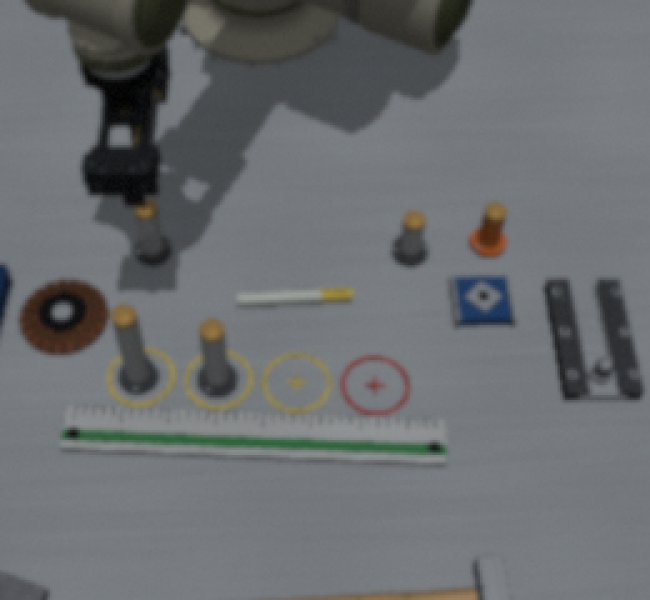

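```bash
python3 -m crank '[{"fingers":-0.5,"delta_pos":[1,0,30],"delta_rot":[0,0,0]},{"fingers":-0.5,"delta_pos":[0,0,30],"delta_rot":[0,0,0]},{"fingers":-0.5,"delta_pos":[0,0,25],"delta_rot":[0,0,0]},{"fingers":-0.5,"delta_pos":[0,0,10],"delta_rot":[0,0,0]},{"fingers":1,"delta_pos":[0,0,0],"delta_rot":[0,0,0]},{"fingers":1,"delta_pos":[0,0,0],"delta_rot":[0,0,0]},{"fingers":1,"delta_pos":[0,0,0],"delta_rot":[0,0,0]},{"fingers":1,"delta_pos":[0,0,0],"delta_rot":[0,0,0]},{"fingers":1,"delta_pos":[0,0,0],"delta_rot":[0,0,0]},{"fingers":1,"delta_pos":[0,0,0],"delta_rot":[0,0,0]},{"fingers":1,"delta_pos":[0,0,0],"delta_rot":[0,0,0]}]'
python3 - <<'E'
from h import *
p,d=grab_frame("side");cv2.imwrite(f"pics/side14.png",cv2.resize(cv2.cvtColor(p,cv2.COLOR_RGB2BGR)[100:300,130:350],None,fx=3,fy=3,interpolation=3))
E
```

```text
time: 23.0
tcp_pos: [434.5, -140.3, 34.7]
tcp_rot: [0.0, 0.726, 0.688, 0.0]
contact_force: [-0.6, 0.0, 5.4]
grip_width: 24.9
```

View pics/side14.png

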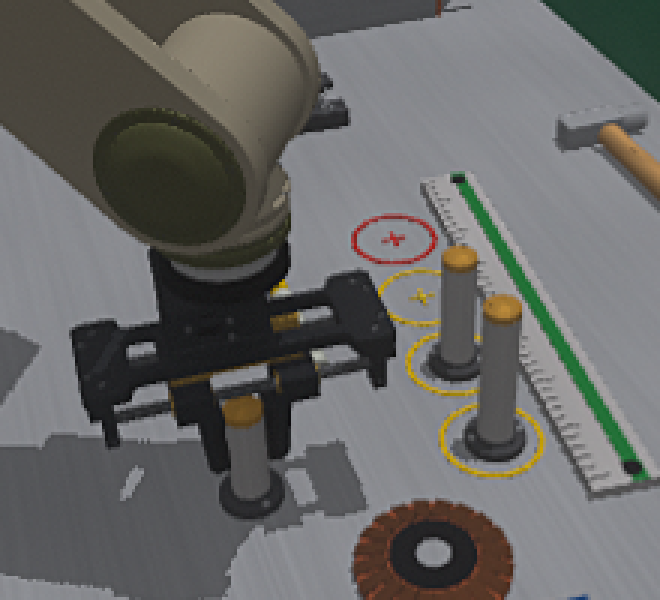

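```bash
python3 -m crank '[{"fingers":1,"delta_pos":[0,0,-10],"delta_rot":[0,0,0]},{"fingers":1,"delta_pos":[0,0,-25],"delta_rot":[0,0,0]},{"fingers":1,"delta_pos":[0,0,-25],"delta_rot":[0,0,0]},{"fingers":1,"delta_pos":[20,-1,0],"delta_rot":[0,0,0]},{"fingers":1,"delta_pos":[40,-2,0],"delta_rot":[0,0,0]},{"fingers":1,"delta_pos":[40,-2,0],"delta_rot":[0,0,0]},{"fingers":1,"delta_pos":[40,-2,0],"delta_rot":[0,0,0]},{"fingers":1,"delta_pos":[19,-1,0],"delta_rot":[0,0,0]},{"fingers":1,"delta_pos":[1,19,0],"delta_rot":[0,0,0]},{"fingers":1,"delta_pos":[2,38,0],"delta_rot":[0,0,0]},{"fingers":1,"delta_pos":[2,38,0],"delta_rot":[0,0,0]},{"fingers":1,"delta_pos":[2,38,0],"delta_rot":[0,0,0]},{"fingers":1,"delta_pos":[2,38,0],"delta_rot":[0,0,0]},{"fingers":1,"delta_pos":[1,17,0],"delta_rot":[0,0,0]},{"fingers":1,"delta_pos":[0,0,30],"delta_rot":[0,0,0]},{"fingers":1,"delta_pos":[0,0,0],"delta_rot":[0,0,0]},{"fingers":1,"delta_pos":[0,0,0],"delta_rot":[0,0,0]}]'
python3 w.py w15
python3 - <<'E'
from h import *
p,d=grab_frame("side");cv2.imwrite(f"pics/side15.png",cv2.resize(cv2.cvtColor(p,cv2.COLOR_RGB2BGR)[100:300,150:370],None,fx=3,fy=3,interpolation=3))
v=np.load("pics/w15s.npy");C=cam("wrist",dict(tcp_pos=v[:3],tcp_rot=v[3:]))
print("y1/red pred",proj(C,[(623,19.5,0),(631,104.5,0)]))
E
```

```text
time: 25.18
tcp_pos: [623.0, 19.0, 65.2]
tcp_rot: [0.0, 0.725, 0.688, 0.0]
contact_force: [0.8, 0.3, -4.1]
grip_width: 25.3
[623.   19.   65.2] 25.175
y1/red pred [[255.44743985 199.70893128]
 [259.92218759  92.92618944]]
```

View pics/side15.png

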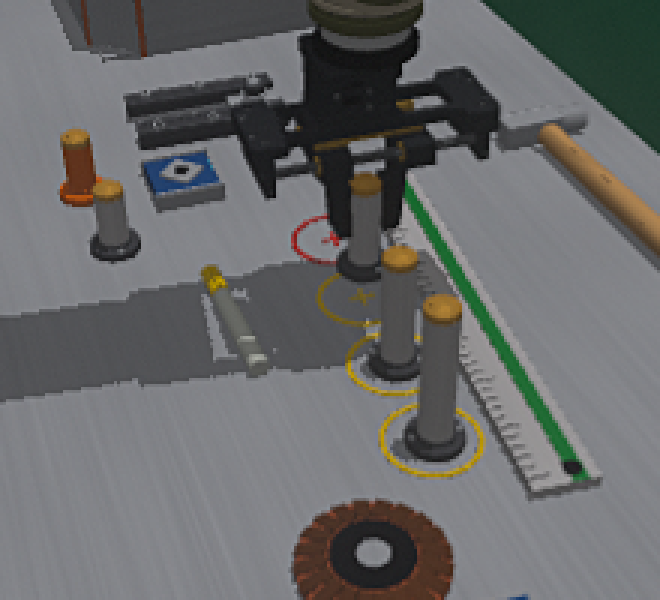

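View pics/w15.png

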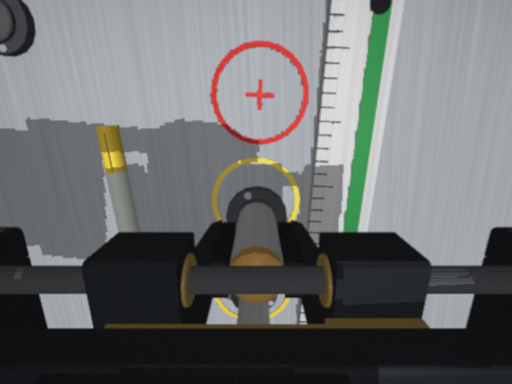

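```bash
python3 -m crank '[{"fingers":1,"delta_pos":[0,0,15],"delta_rot":[0,0,0]},{"fingers":1,"delta_pos":[0,0,9],"delta_rot":[0,0,0]},{"fingers":1,"delta_pos":[0,0,3],"delta_rot":[0,0,0]},{"fingers":1,"delta_pos":[0,0,1.5],"delta_rot":[0,0,0]},{"fingers":1,"delta_pos":[0,0,1],"delta_rot":[0,0,0]},{"fingers":1,"delta_pos":[0,0,0],"delta_rot":[0,0,0]},{"fingers":1,"delta_pos":[0,0,0.7],"delta_rot":[0,0,0]},{"fingers":1,"delta_pos":[0,0,0],"delta_rot":[0,0,0]}]'
```

```text
time: 26.28
tcp_pos: [623.1, 19.0, 34.8]
tcp_rot: [0.0, 0.725, 0.688, 0.0]
contact_force: [-1.9, 1.0, 1.8]
grip_width: 25.3
```

```bash
python3 -m crank '[{"fingers":-0.3,"delta_pos":[0,0,0],"delta_rot":[0,0,0]},{"fingers":-0.3,"delta_pos":[0,0,0],"delta_rot":[0,0,0]},{"fingers":-0.3,"delta_pos":[0,0,0],"delta_rot":[0,0,0]},{"fingers":-0.3,"delta_pos":[0,0,0],"delta_rot":[0,0,0]},{"fingers":-0.3,"delta_pos":[0,0,-20],"delta_rot":[0,0,0]},{"fingers":-0.3,"delta_pos":[0,0,-30],"delta_rot":[0,0,0]},{"fingers":-0.3,"delta_pos":[0,0,-25],"delta_rot":[0,0,0]},{"fingers":-0.5,"delta_pos":[26.7,-36,0],"delta_rot":[0,0,0]},{"fingers":-0.5,"delta_pos":[26.7,-36,0],"delta_rot":[0,0,0]},{"fingers":-0.5,"delta_pos":[26.7,-36,0],"delta_rot":[0,0,0]},{"fingers":-0.5,"delta_pos":[26.7,-36,0],"delta_rot":[0,0,0]},{"fingers":-0.5,"delta_pos":[26.7,-36,0],"delta_rot":[0,0,0]},{"fingers":-0.5,"delta_pos":[0,0,0],"delta_rot":[0,0,0]},{"fingers":-0.5,"delta_pos":[0,0,0],"delta_rot":[0,0,0]}]'
python3 - <<'E'
from h import *
for n in("side","scene"):
    p,d=grab_frame(n);cv2.imwrite(f"pics/{n}16.png",cv2.resize(cv2.cvtColor(p,cv2.COLOR_RGB2BGR)[60:300,140:400],None,fx=2.5,fy=2.5,interpolation=3))
E
```

```text
time: 28.02
tcp_pos: [451.0, 161.6, 109.4]
tcp_rot: [0.0, 0.725, 0.688, 0.0]
contact_force: [-0.3, -0.9, 0.0]
grip_width: 65.9
```

View pics/side16.png

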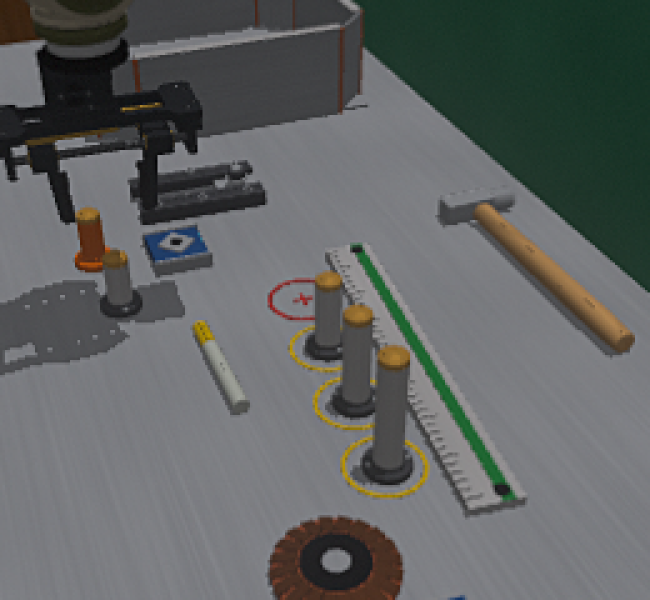

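View pics/scene16.png

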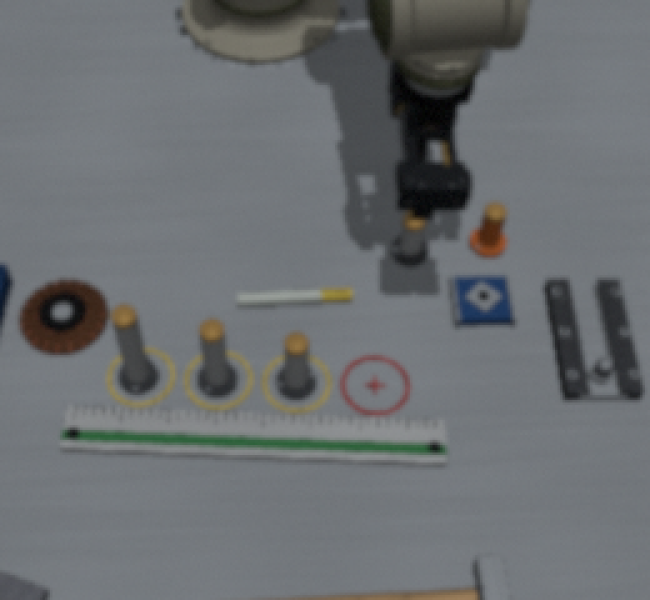

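```bash
python3 -m crank '[{"fingers":-0.5,"delta_pos":[0,0,30],"delta_rot":[0,0,0]},{"fingers":-0.5,"delta_pos":[0,0,30],"delta_rot":[0,0,0]},{"fingers":-0.5,"delta_pos":[0,0,20],"delta_rot":[0,0,0]},{"fingers":-0.5,"delta_pos":[0,0,9],"delta_rot":[0,0,0]},{"fingers":1,"delta_pos":[0,0,0],"delta_rot":[0,0,0]},{"fingers":1,"delta_pos":[0,0,0],"delta_rot":[0,0,0]},{"fingers":1,"delta_pos":[0,0,0],"delta_rot":[0,0,0]},{"fingers":1,"delta_pos":[0,0,0],"delta_rot":[0,0,0]},{"fingers":1,"delta_pos":[0,0,0],"delta_rot":[0,0,0]},{"fingers":1,"delta_pos":[0,0,0],"delta_rot":[0,0,0]},{"fingers":1,"delta_pos":[0,0,0],"delta_rot":[0,0,0]}]'
python3 - <<'E'
from h import *
p,d=grab_frame("side");cv2.imwrite(f"pics/side17.png",cv2.resize(cv2.cvtColor(p,cv2.COLOR_RGB2BGR)[80:260,130:330],None,fx=3,fy=3,interpolation=3))
E
```

```text
time: 29.5
tcp_pos: [450.4, 161.9, 20.5]
tcp_rot: [0.0, 0.725, 0.688, 0.0]
contact_force: [-2.0, -0.3, 5.1]
grip_width: 24.8
```

View pics/side17.png

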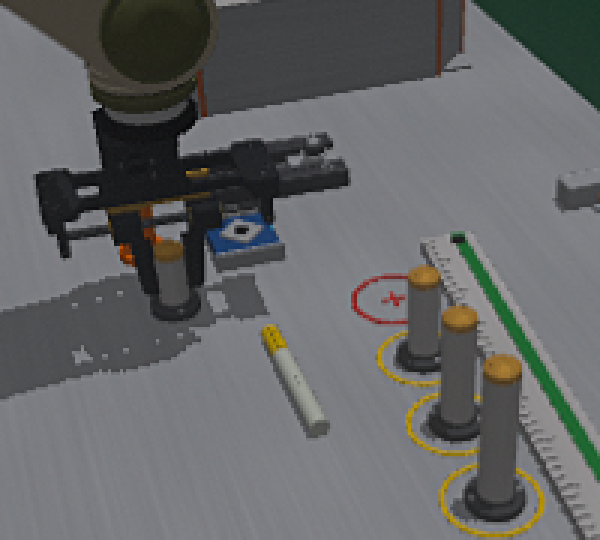

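```bash
python3 -m crank '[{"fingers":1,"delta_pos":[0,0,-10],"delta_rot":[0,0,0]},{"fingers":1,"delta_pos":[0,0,-20],"delta_rot":[0,0,0]},{"fingers":1,"delta_pos":[0,0,-20],"delta_rot":[0,0,0]},{"fingers":1,"delta_pos":[-4.5,18.4,0],"delta_rot":[0,0,0]},{"fingers":1,"delta_pos":[-10,37,0],"delta_rot":[0,0,0]},{"fingers":1,"delta_pos":[-10,37,0],"delta_rot":[0,0,0]},{"fingers":1,"delta_pos":[-10,37,0],"delta_rot":[0,0,0]},{"fingers":1,"delta_pos":[-10,37,0],"delta_rot":[0,0,0]},{"fingers":1,"delta_pos":[-4,17,0],"delta_rot":[0,0,0]},{"fingers":1,"delta_pos":[0,0,25],"delta_rot":[0,0,0]},{"fingers":1,"delta_pos":[0,0,0],"delta_rot":[0,0,0]},{"fingers":1,"delta_pos":[0,0,0],"delta_rot":[0,0,0]}]'
python3 - <<'E'
from h import *
for n in("side","scene"):
    p,d=grab_frame(n);cv2.imwrite(f"pics/{n}18.png",cv2.resize(cv2.cvtColor(p,cv2.COLOR_RGB2BGR)[100:280,180:400],None,fx=3,fy=3,interpolation=3))
E
```

```text
time: 31.05
tcp_pos: [630.8, 103.9, 45.9]
tcp_rot: [0.0, 0.725, 0.688, 0.0]
contact_force: [0.2, 0.1, -3.3]
grip_width: 25.1
```

View pics/side18.png

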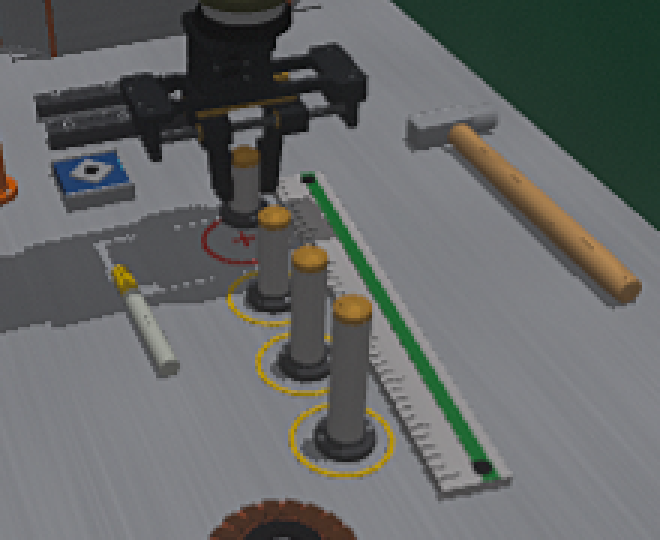

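```bash
python3 -m crank '[{"fingers":1,"delta_pos":[0,0,14],"delta_rot":[0,0,0]},{"fingers":1,"delta_pos":[0,0,6],"delta_rot":[0,0,0]},{"fingers":1,"delta_pos":[0,0,2.5],"delta_rot":[0,0,0]},{"fingers":1,"delta_pos":[0,0,1.5],"delta_rot":[0,0,0]},{"fingers":1,"delta_pos":[0,0,1],"delta_rot":[0,0,0]},{"fingers":1,"delta_pos":[0,0,0],"delta_rot":[0,0,0]},{"fingers":1,"delta_pos":[0,0,0.7],"delta_rot":[0,0,0]},{"fingers":1,"delta_pos":[0,0,0],"delta_rot":[0,0,0]}]'
```

```text
time: 32.15
tcp_pos: [631.0, 103.8, 20.5]
tcp_rot: [0.0, 0.725, 0.688, 0.0]
contact_force: [-3.6, -0.1, 6.1]
grip_width: 25.1
```

Contact with the table; release and retreat up, then back toward the robot.

```bash
python3 -m crank '[{"fingers":-0.3,"delta_pos":[0,0,0],"delta_rot":[0,0,0]},{"fingers":-0.3,"delta_pos":[0,0,0],"delta_rot":[0,0,0]},{"fingers":-0.3,"delta_pos":[0,0,0],"delta_rot":[0,0,0]},{"fingers":-0.3,"delta_pos":[0,0,0],"delta_rot":[0,0,0]},{"fingers":-0.3,"delta_pos":[0,0,-20],"delta_rot":[0,0,0]},{"fingers":-0.3,"delta_pos":[0,0,-40],"delta_rot":[0,0,0]},{"fingers":-0.3,"delta_pos":[0,0,-40],"delta_rot":[0,0,0]},{"fingers":-1,"delta_pos":[0,0,-40],"delta_rot":[0,0,0]},{"fingers":-1,"delta_pos":[0,0,-40],"delta_rot":[0,0,0]},{"fingers":-1,"delta_pos":[20,-40,0],"delta_rot":[0,0,0]},{"fingers":-1,"delta_pos":[20,-40,0],"delta_rot":[0,0,0]},{"fingers":-1,"delta_pos":[20,-40,0],"delta_rot":[0,0,0]},{"fingers":-1,"delta_pos":[20,-40,0],"delta_rot":[0,0,0]},{"fingers":-1,"delta_pos":[0,0,0],"delta_rot":[0,0,0]},{"fingers":-1,"delta_pos":[0,0,0],"delta_rot":[0,0,0]}]'
cat > chk.py <<'E'
from h import *
for n in("side","scene"):
    p,d=grab_frame(n);im=cv2.cvtColor(p,cv2.COLOR_RGB2BGR);cv2.imwrite(f"pics/{n}20raw.png",im)
    x=im[150:270,230:330] if n=="side" else im[170:260,155:325]
    cv2.imwrite(f"pics/{n}20.png",cv2.resize(x,None,fx=4.6,fy=4.6,interpolation=3))
    C=cam(n)
    # straightedge check: green centroid before and after
    for f in(f"pics/{n}0.png",f"pics/{n}20raw.png"):
        h=cv2.cvtColor(cv2.imread(f),cv2.COLOR_BGR2HSV);M=cv2.inRange(h,(50,120,50),(85,255,200));M[:150]=0
        if n=="side":M[:,360:]=0;M[280:]=0
        else: M[260:]=0;M[:220]=0
        u=np.argwhere(M)[:,::-1];print(n,len(u),u.mean(0),onplane(C,[u.mean(0)],10).round(1))
E
python3 chk.py
```

```text
time: 34.02
tcp_pos: [476.0, 191.9, 199.6]
tcp_rot: [0.0, 0.725, 0.688, 0.0]
contact_force: [0.4, -0.8, 0.3]
grip_width: 88.1
side 438 [313.97945205 210.36986301] [[695.6 -68.1  10. ]]
side 438 [313.97945205 210.36986301] [[695.6 -68.1  10. ]]
scene 206 [240.24757282 236.59223301] [[696.7 -30.3  10. ]]
scene 207 [239.55555556 236.55555556] [[696.5 -32.   10. ]]
```

View pics/side20.png

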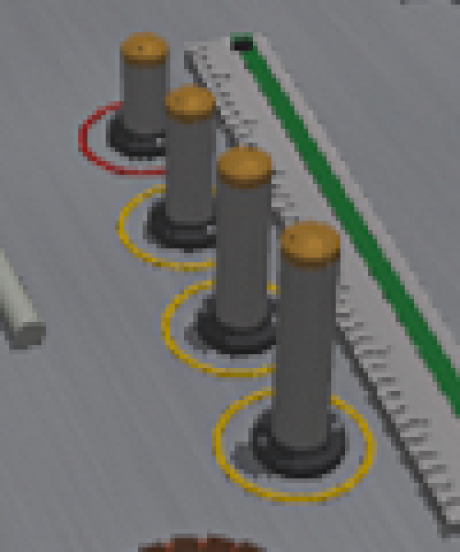

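View pics/scene20.png

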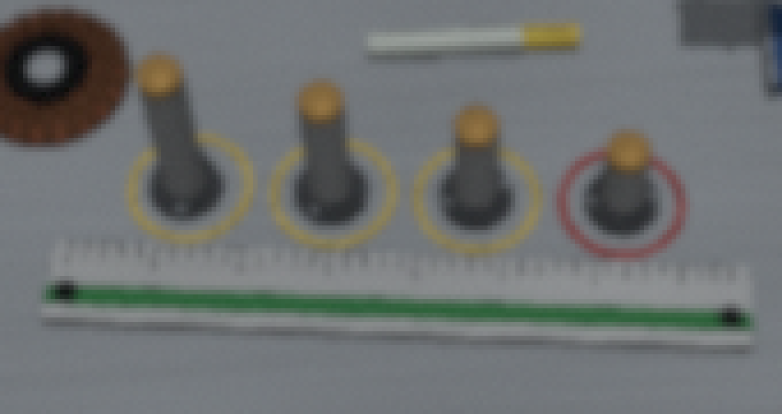

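```bash
python3 -c "
from cell import *
print(read_state()['contact_force'].round(1));print(close_job())"
```

```text
[-0.2 -0.1  0. ]
the job is handed in; nothing more can be done
None
```

All four posts are standing in their circles and the job is handed in, at about 34 s of the 115 s allowed.

**What I did:** I slid the 105 mm post out of the T-slot bar's open end along the slot. Then I set it and the 125, 85 and 65 mm posts down one by one. The order is 65 mm in red, then 85, 105 and 125 mm in the far yellow circle. The orange look-alike was left alone.

**Last checks:**
- **Posts:** in the scene and side pictures all four stand upright with their feet inside their rings. The largest offset I could read was about 3.5 mm, on the 125 mm post; the limit is 12 mm.
- **Straightedge:** its green strip measured the same as at the start in the side picture and within 2 mm in the scene picture.
- **Release:** the gripper is open, clear of everything, with contact force near zero.

**What disagreed:**
- **Fingertips:** `nose_length` says the tips are 25 mm ahead of the TCP, but the side depth picture showed them about 6 mm behind it. I set the grip heights from the pictures instead. The first grip on the 105 mm post was too high, so I released it and gripped again lower before pulling.
- **Circle positions:** the three cameras differed by 2–4 mm, so I aimed between their readings.

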